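# Cover the loaded sampler carousel and hold its index plunger out

### The job

The sampler's carousel is loaded: take the clear cover by its black knob, set it gently over the vials so that it sits flat and fully home on the carousel, and let go of it. Only then, so that the drive can run its homing turn, grip the yellow knob of the index plunger at the carousel's edge, pull it straight up as far as it will go and keep holding it there with its pin clear of the hole: finish while still holding it. Leave the vials, rack, bottle and other things about the bench where they are.

Things in the scene. Friction and masses are not known exactly. Their poses are not given: they have to be found in the camera images.
- sampler: Carousel sampler, fixed, in the left or right half of the bench, turned up to 15 degrees. Origin on the carousel's axis at bench level; x points away from its control-strip side, y left, z up. White housing x -155 to 175, y -150 to 150 mm, deck 60 mm high, with a bare metal turntable 250 mm across that does not turn during this job. The index plunger stands at the rim at x -115, y 0.
- carousel_seat (a point): Cover's seat: on the carousel's axis, level with the turntable's top, 80 mm above the bench; z up. The cover's rim rests here, its skirt round a red block 159 mm across and 14 mm high, top edge bevelled 4 mm, in which 12 crimp vials are set fast, caps 40 mm above this point. A needle tower at sampler x 133 to 243, y 69 to 131 mm stands up to 220 mm above the bench.
- cover_knob (a point): Centre of the head of the cover's black knob: round head 32 mm across and 20 mm tall (10 mm above and below this point), on a 16 mm stem; the cover's flat top is 24 mm below this point. z is the cover's axis, up. Loose.
- cover_rim (a point): Centre of the cover's open underside, at its rim, 72 mm below the knob's centre; z up. Clear round cover, white band at the rim, about 0.18 kg, 172 mm across outside, 164 mm inside (2.5 mm clear of the red block all round), 48 mm high to its flat top, 82 mm to the knob's top. It starts standing on its rim on the bench.
- plunger_knob (a point): Centre of the index plunger's yellow pull knob: upright, round, 29 mm across, 28 mm tall, straight over its middle 19 mm. Seated it is 144 mm above the bench. Below it a 19 mm sleeve (top 16 mm below this point), a 24 mm nut (36 to 44 mm below) and a 44 mm wide bracket. With the cover on, its side is 29 mm from the plunger's axis, its top 16 mm below this point; both sides along sampler y are free.
- plunger (a joint): Lift of the index plunger, m: 0 seated by its spring with the 8 mm pin 8 mm deep in the flange's hole, 0.012 pulled fully up against its stop. The spring pulls down with about 5 N when seated and 10 N fully up; it goes back by itself when let go.
- vial_deck: Loose crimp vial, 22 mm across, 46 mm tall, standing on the back right corner of the sampler's deck. Origin at its underside. To be left alone.
- vial_bench: Loose crimp vial, 22 mm across, 46 mm tall, standing on the bench about 120 mm from the cover's centre, on the robot's side. Origin at its underside. To be left alone.
- tube_rack: Red rack with open micro tubes, 66 x 104 x 50 mm, on the bench beyond the cover. Origin under its centre. To be left alone.
- reagent_bottle: Amber bottle with a white cap, 68 mm across, 140 mm tall, at the left. Origin under its centre. To be left alone.
- beaker: Small glass beaker, 60 mm across, 75 mm tall, at the left. Origin under its centre. To be left alone.
- crimper: Hand crimper lying on the bench at the right, about 200 x 68 x 30 mm, along its x axis. Origin under its middle. To be left alone.
Things that resemble listed ones, but are neither listed nor needed, are in the scene too. Leave any green or purple look-alike of the part that bears cover_knob alone.

How it is judged:
By the outcome, as a careful person would: the job done as asked, in the order asked, and still so for the second after the job is handed in, while the arm keeps its last pose, push and grip.
It also fails if it takes over 58 s, if anything falls off the work surface, if the arm or the gripper's body presses on something with over 40 N, if the wrist force passes 120 N, or if a joint passes its speed limit or range.

### The arm

A 6-joint arm with a two-finger parallel gripper is mounted at the origin on the work surface. World frame = base frame: x ahead of the robot, y to its left, z up, the work surface at z = 0. Lengths are in m, angles in rad, forces in N, time in s.
With the tool pointing down it reaches from about 0.3 to 1 m from the base axis. Payload 5.1 kg.
Tool frame: the origin (TCP) lies midway between the tips of the shut fingers; the grasp point (between the pads) lies 19 mm behind it; z points along the fingers, y is the direction in which the jaws open and shut (so a half turn about z gives the same grasp; the last joint's range is limited). The gripper opens to 95 mm and grips with 3 to 60 N. Pads are 20 mm wide; open, the fingers measure 119 mm over their backs; the gripper's body (75 mm by 180 mm) begins 59 mm behind the grasp point.
Start: joints at [1.082, 0.124, 1.65, -0, 1.367, -0.083], TCP at [0.257, 0.597, 0.215] pointing down, gripper open.
Joint ranges: [-2.61, 2.61], [-1.02, 2.33], [0.03, 2.71], [-1.35, 4.49], [0.32, 2.68], [-2.91, 2.91]. Speed limits (rad/s): [2.57, 2.57, 3.14, 3.14, 3.14, 3.14].

### API

Orientations are given as a unit quaternion [w, x, y, z].
In Python, from bench import env, optics gives the robot as it stands.
- The arm moves only by the tool servo_tool, never from a script. Its argument "commands" is a list that holds one entry, the list of rows, each a list of 4 numbers: the shift along the tool's x, y, z in m, then the turn about the tool's z in degrees. In form: [[[tx, ty, tz, yaw], ...]]. A call has 1 to 8 rows; each row shifts and turns the commanded pose from where the row before left it, along the tool's axes as they then stand; what a row does not reach is not made up. A row lasts 1/10 s, in which the tool goes at most 50 mm and 8.59 degrees, less where a joint would pass 70% of its speed; a pose out of reach is approached as far as the arm can. A call with a gripper value outside its range is refused whole. "hand" is the opening, from -1 (shut) to 1 (fully open), so that 0 is half open, set as the call begins (left out, the last holds). The fingers move at their own pace and stop on an object; "newtons" is the grip in N (left out, the last holds). Time passes only in rows, so rows that do not move let the fingers close. It gives the time, the measured TCP pose, the force and the opening at its end, in the units of the state.
- env.sense(): the state, without advancing time (a new reading comes with each control period).
- optics.read_camera(name): name is "scene" or "side" or "wrist"; returns the picture (480x640x3 uint8, blue, green, red); there is no depth.
- optics.calibration(name): a dict with "vertical_fov" (degrees; the focal length in pixels is half the picture's height over the tangent of half this angle, whatever the lens; pixels are square), "cx", "cy" (the principal point, pixels), "rvec" (rotation vector, rad) and "tvec" (3), from world to camera coordinates, as OpenCV has them; the wrist camera has in their place "mount" (4x4, takes a point from camera to tool coordinates, whose origin is the TCP and whose axes are the flange's). Camera axes: x right, y down, z forward; pixel columns grow to the right and rows downward; lengths in m; the calibration is good to about 2 mm. A picture is of the moment at which its call begins: read the wrist's pose just before it. calibration takes no time and is no camera call.
- env.finish_job(): hands the job in, once; it reports no verdict.
The state is a dict: "time": time; "q": joint angles; "joint_velocities": joint speeds; "joint_efforts": joint torques, N m; "position": TCP position; "tcp_rot": TCP orientation; "ft_force": force on the tool from outside, world axes, zero at the start; "wrist_torque": the same for the moment, N m; "grip_width": opening from 0.0 (shut) to 1.0 (fully open).
Only numpy, scipy, OpenCV 4.12 (cv2) and the standard library are available. Lean on these libraries where they do the work, as an engineer would, in place of code of your own. Each camera call takes 0.05 s, during which the arm holds its last target.

## Working session

There is one attempt and no reset: what is moved stays moved. The work goes in short steps, Python scripts to look and compute and a tool call to move; the robot and the scene stay as the last step left them, time stands still between calls to the robot, and variables do not carry over. Pictures are saved under pics/ and viewed, and the job is handed in when it is done.

Besides the shell and the picture viewer there is one more tool, called after ">>>" by a JSON object that holds its "name" and its "arguments". servo_tool: Moves the arm, as the interface text tells. Its arguments: {"type":"object","properties":{"commands":{"type":"array","items":{"type":"array","items":{"type":"array","items":{"type":"number"}}}},"hand":{"type":"number"},"newtons":{"type":"number"}},"required":["commands"]}

```bash
ls; mkdir -p pics
python3 - <<'E'
from bench import env, optics
import cv2, numpy as np
s=env.sense(); print(s)
for n in ["scene","side","wrist"]:
    cv2.imwrite(f"pics/{n}0.png",optics.read_camera(n)); print(n,optics.calibration(n))
E
```

```text
pics
{'time': 0.0, 'q': array([ 1.08242662e+00,  1.24518018e-01,  1.65168050e+00, -1.79583737e-06,
        1.36751573e+00, -8.25745855e-02]), 'joint_velocities': array([ 0.00027146,  0.00093165, -0.00269925, -0.00171816,  0.00071204,
       -0.00028884]), 'joint_efforts': array([ 1.54695663e-03, -4.17606819e+01, -3.59933817e+01,  7.75522110e-02,
        4.92032699e-02, -1.45269978e-04]), 'position': array([0.25629155, 0.59662864, 0.21337487]), 'tcp_rot': array([-2.97888236e-04,  2.01508002e-01,  9.79486294e-01, -1.01811388e-03]), 'ft_force': array([0.32221805, 0.64961447, 0.5546319 ]), 'wrist_torque': array([-0.0113878 , -0.00811865,  0.03361262]), 'grip_width': 1.0001149632331146}
scene {'vertical_fov': 57.266205035201715, 'cx': 312.1041235352581, 'cy': 230.995816437056, 'rvec': array([ 2.13543079,  0.70100621, -0.32912932]), 'tvec': array([-0.42907859, -0.10889884,  1.38200744])}
side {'vertical_fov': 54.791722560355126, 'cx': 330.7785602876326, 'cy': 241.39404058249244, 'rvec': array([ 2.20105952, -0.67869449,  0.3096989 ]), 'tvec': array([-0.45089167,  0.28668879,  1.17899849])}
wrist {'vertical_fov': 62.30476619245676, 'cx': 319.5867488758175, 'cy': 241.27857629093512, 'mount': array([[-8.95419843e-04, -9.54805766e-01, -2.97229116e-01,
         8.42942140e-02],
       [ 9.99999367e-01, -6.52363791e-04, -9.16930920e-04,
        -1.52761203e-03],
       [ 6.81589416e-04, -2.97229749e-01,  9.54805746e-01,
        -1.70040285e-01],
       [ 0.00000000e+00,  0.00000000e+00,  0.00000000e+00,
         1.00000000e+00]])}
```

View pics/scene0.png

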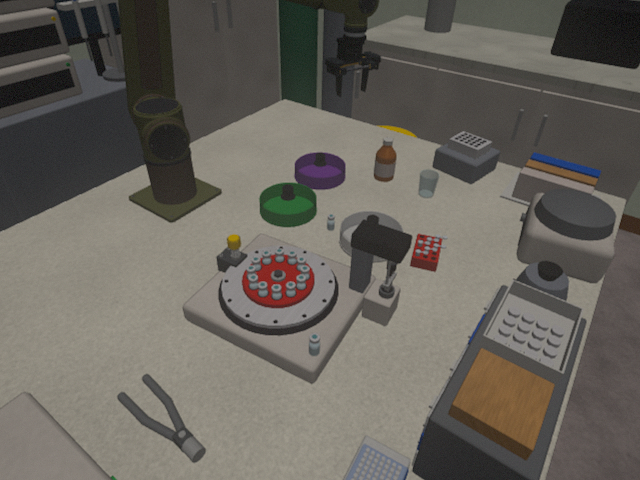

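View pics/side0.png

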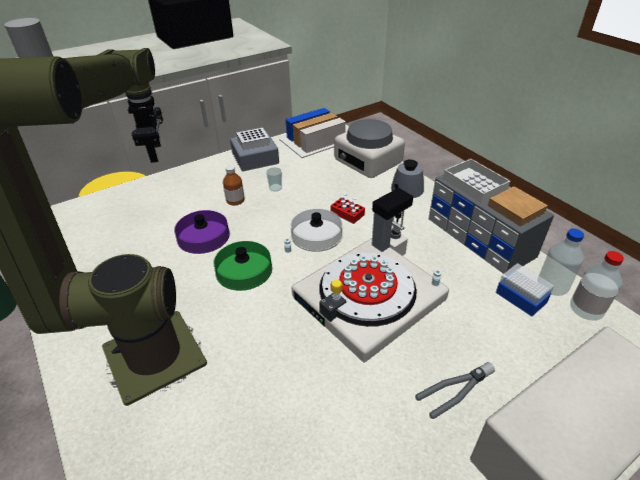

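View pics/wrist0.png

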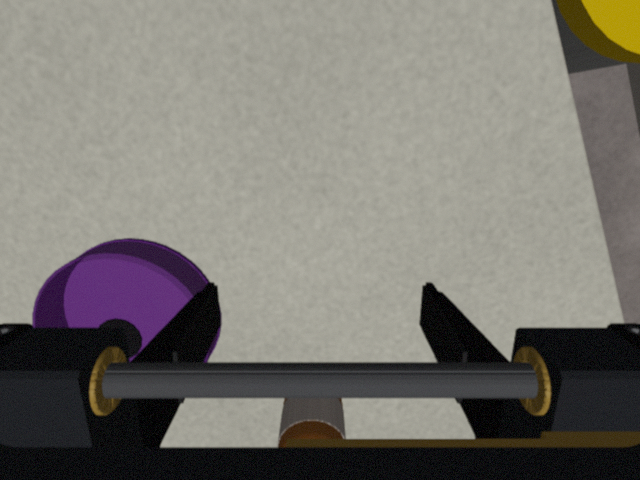

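Three covers are visible. In the side view, purple is at (201,220), green at (241,256) and clear with a white band at (316,222). In the scene view they are at (320,160), (288,192) and (371,222). Only the clear one fits the description. I'll confirm it with a crop, then triangulate.

```bash
cat > h.py <<'E'
import numpy as np, cv2
from bench import env, optics
from scipy.spatial.transform import Rotation as R
def K(c):
    f=240/np.tan(np.radians(c["vertical_fov"])/2); return f
def cam(name,state=None):
    c=optics.calibration(name); f=K(c)
    if name=="wrist":
        s=state or env.sense(); q=np.array(s["tcp_rot"]); Rt=R.from_quat([q[1],q[2],q[3],q[0]]).as_matrix()
        M=np.array(c["mount"]); o=Rt@M[:3,3]+s["position"]; Rc=Rt@M[:3,:3]
    else:
        Rw=cv2.Rodrigues(c["rvec"])[0]; Rc=Rw.T; o=-Rc@c["tvec"]
    return dict(f=f,cx=c["cx"],cy=c["cy"],o=o,R=Rc)
def ray(C,u,v):
    d=C["R"]@np.array([(u-C["cx"])/C["f"],(v-C["cy"])/C["f"],1.]); return C["o"],d/np.linalg.norm(d)
def plane(C,u,v,z):
    o,d=ray(C,u,v); return o+d*(z-o[2])/d[2]
def tri(*rs):
    A=np.zeros((3,3));b=np.zeros(3)
    for o,d in rs:
        P=np.eye(3)-np.outer(d,d);A+=P;b+=P@o
    p=np.linalg.solve(A,b); return p,[np.linalg.norm((np.eye(3)-np.outer(d,d))@(p-o)) for o,d in rs]
def proj(C,p):
    x=C["R"].T@(np.asarray(p)-C["o"]); return C["cx"]+C["f"]*x[0]/x[2],C["cy"]+C["f"]*x[1]/x[2]
E
python3 - <<'E'
import cv2
a=cv2.imread("pics/side0.png")[180:350,270:450]; b=cv2.imread("pics/scene0.png")[195:395,180:420]
cv2.imwrite("pics/c1.png",cv2.resize(a,None,fx=4,fy=3.5,interpolation=2)[:600])
cv2.imwrite("pics/c2.png",cv2.resize(b,None,fx=3,fy=3,interpolation=2)[:600])
E
```

```text
(no output)
```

View pics/c1.png

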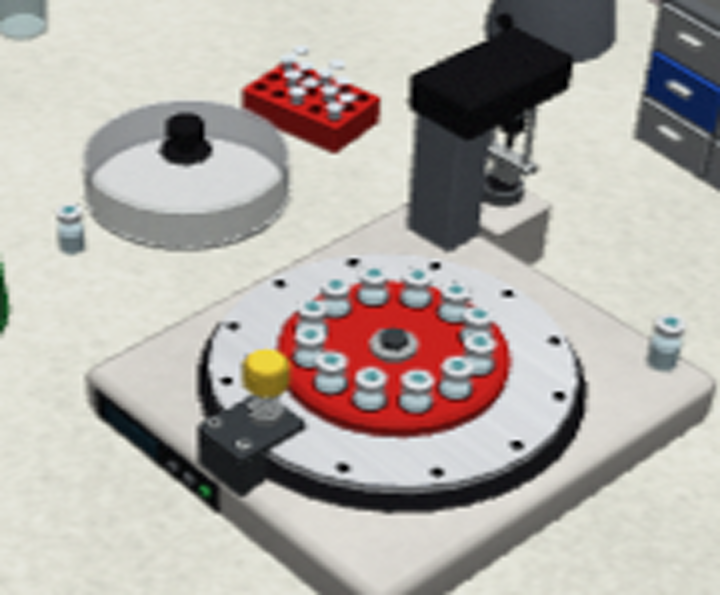

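View pics/c2.png

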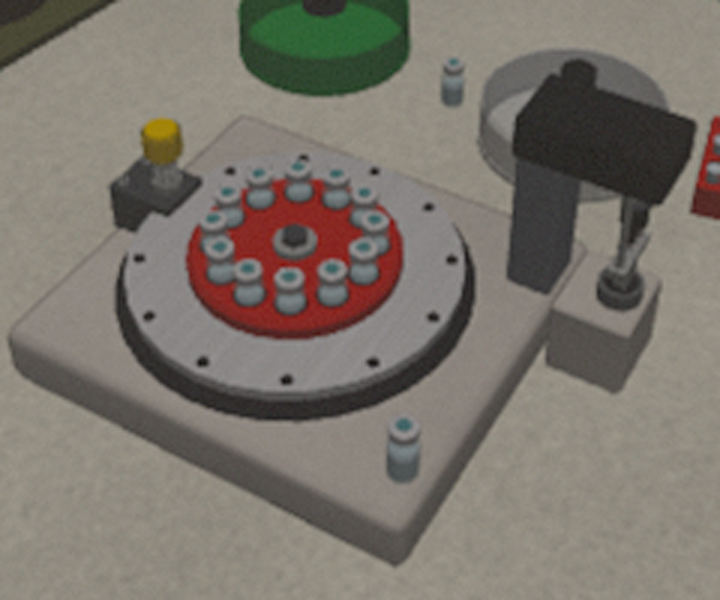

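The crop confirms the clear cover at (316,217) in the side view, with a black knob and white rim band. In the scene view the tower hides part of that knob. The index plunger is at side (336,287) and scene (233,242). Next I'll measure by colour.

Run:
```python
from h import *
def blobs(m,mn=3):
    n,l,s,c=cv2.connectedComponentsWithStats(m.astype(np.uint8),connectivity=8)
    return [(c[i],s[i]) for i in range(1,n) if s[i,4]>=mn]
out={}
for n in ["scene","side"]:
    im=cv2.imread(f"pics/{n}0.png"); hsv=cv2.cvtColor(im,cv2.COLOR_BGR2HSV); C=cam(n)
    H,S,V=[hsv[...,i].astype(int) for i in range(3)]
    y=(H>20)&(H<35)&(S>150)&(V>90)
    for c,s in blobs(y,30): print(n,"yellow",c.round(1),s)
    t=(H>75)&(H<100)&(S>70)&(V>60)
    pts=[]
    r=(H<8)|(H>172); r&=(S>150)&(V>60)
    for c,s in blobs(r,200): print(n,"red",c.round(1),s)
    for c,s in blobs(t,3):
        p=plane(C,*c,0.12); 
        pts.append((c.round(1),s[4],p[:2].round(3)))
    print(n,"teal",len(pts)); [print("  ",*p) for p in pts]
    k=V<45
    x0,x1,y0,y1=(300,335,200,240) if n=="side" else (355,395,205,240)
    print(n);print(V[y0:y1,x0:x1][::1])if n=="side" else None
```

```text
scene yellow [398.9 130. ] [379 126  38  11 130]
scene yellow [233.5 241.2] [227 235  13  14 145]
scene red [425.1 250.9] [412 234  28  30 260]
scene red [277.9 283.1] [ 242  255   72   52 1397]
scene teal 13
   [279. 250.] 3 [ 0.52  -0.116]
   [265.3 252.3] 3 [ 0.501 -0.14 ]
   [291.8 252.4] 5 [ 0.548 -0.105]
   [255.  258.5] 6 [ 0.496 -0.17 ]
   [300.8 258.6] 5 [ 0.577 -0.11 ]
   [250.3 267.4] 7 [ 0.508 -0.198]
   [304.2 267.4] 5 [ 0.601 -0.128]
   [252.7 276.6] 7 [ 0.531 -0.216]
   [301.  276.8] 4 [ 0.613 -0.155]
   [262.2 283.6] 5 [ 0.561 -0.22 ]
   [290.2 284.4] 5 [ 0.609 -0.187]
   [276.  286.5] 6 [ 0.589 -0.209]
   [314.2 336. ] 10 [ 0.727 -0.266]
scene
side yellow [109.1 181.2] [ 79 172  66  24 654]
side yellow [336.1 286.1] [331 280  11  13 120]
side red [347.2 211.4] [331 199  34  24 378]
side red [368.3 284.5] [ 340  261   57   43 1036]
side teal 14
   [286.5 239.5] 4 [0.441 0.072]
   [363.  257.5] 6 [ 0.576 -0.113]
   [374. 258.] 5 [ 0.6   -0.131]
   [353.5 260.5] 4 [ 0.548 -0.108]
   [383.7 262.3] 3 [ 0.611 -0.16 ]
   [347.8 267. ] 4 [ 0.52  -0.119]
   [389.5 269.5] 4 [ 0.606 -0.19 ]
   [437.2 271.4] 5 [ 0.707 -0.267]
   [347. 275.] 5 [ 0.5   -0.143]
   [389.6 276.8] 5 [ 0.589 -0.212]
   [352.5 282.5] 4 [ 0.496 -0.173]
   [383.8 283.8] 6 [ 0.56  -0.223]
   [362.5 287. ] 6 [ 0.508 -0.201]
   [374.  287.5] 6 [ 0.531 -0.219]
side
[[226 226 226 ... 218 214 217]
 [224 225 224 ... 226 223 221]
 [223 222 223 ... 224 222 211]
 ...
 [185 194 196 ... 176 145 134]
 [136 148 174 ... 135 133 134]
 [138 137 136 ... 133 133 133]]
```

Run:
```python
from h import *
S=cam("side");C=cam("scene")
sc=[(279,250),(265.3,252.3),(291.8,252.4),(255,258.5),(300.8,258.6),(250.3,267.4),(304.2,267.4),(252.7,276.6),(301,276.8),(262.2,283.6),(290.2,284.4),(276,286.5)]
sd=[(363,257.5),(374,258),(353.5,260.5),(383.7,262.3),(347.8,267),(389.5,269.5),(347,275),(389.6,276.8),(352.5,282.5),(383.8,283.8),(362.5,287),(374,287.5)]
cs=[]
for cm,l in ((C,sc),(S,sd)):
    P=np.array([plane(cm,*p,0.12)[:2] for p in l]); c=P.mean(0); cs.append(c); print("car",c,np.linalg.norm(P-c,axis=1).round(4))
p,e=tri(ray(C,233.5,241.2),ray(S,336.1,286.1)); print("plunger",p,e,"on planes",plane(C,233.5,241.2,.144),plane(S,336.1,286.1,.144))
d=np.mean(cs,0)-p[:2]; print("dist",np.linalg.norm(d),"yaw",np.degrees(np.arctan2(d[1],d[0])))
# cover knob
for n,(x0,x1,y0,y1) in (("side",(300,335,200,232)),("scene",(350,395,205,232))):
    im=cv2.imread(f"pics/{n}0.png"); g=im.max(2)[y0:y1,x0:x1]
    m=(g<60).astype(np.uint8); nn,l,s,c=cv2.connectedComponentsWithStats(m)
    for i in range(1,nn):
        if s[i,4]>8: print(n,c[i]+[x0,y0],s[i]+[x0,y0,0,0,0])
    print("\n".join("".join("#" if a else "." for a in r) for r in m))
print(plane(S,316.2,212,0.082))
for q in [(316.2,217)]: print(plane(S,*q,.072))
```

```text
car [ 0.5544613  -0.16272517] [0.0584 0.0584 0.0583 0.0587 0.058  0.0584 0.0578 0.0581 0.0588 0.0573
 0.0594 0.0579]
car [ 0.55373156 -0.16587644] [0.0579 0.0579 0.0587 0.0578 0.0575 0.0579 0.0583 0.0576 0.0583 0.0572
 0.0578 0.0576]
plunger [ 0.44023645 -0.17723344  0.14497332] [np.float64(0.0016330270357568539), np.float64(0.0016330270357569447)] on planes [ 0.43840243 -0.17428868  0.144     ] [ 0.44016058 -0.17854413  0.144     ]
dist 0.11459209746480978 yaw 6.480094432186703
side [316.         219.60465116] [311 213  12  14 129]
...................................
...................................
...................................
...................................
...................................
...................................
...................................
...................................
...................................
...................................
...................................
...................................
...................................
.............#######...............
............########...............
............#########
[... 1255 characters left out ...]
.......###########.................
.................###########.................
.............##..###########.................
............################.................
............################.................
...........#################.................
..........###################................
.........#######################.............
........###########################..........
........##############################.......
.......##################################....
......######################################.
......#######################################
....#########################################
[0.6086763 0.1761672 0.082    ]
[0.60122454 0.1650354  0.072     ]
```

```bash
cat >> h.py <<'E'
def totool(dw,s=None):
    s=s or env.sense(); q=s["tcp_rot"]; return R.from_quat([q[1],q[2],q[3],q[0]]).inv().apply(dw)
def info():
    s=env.sense(); q=s["tcp_rot"]; M=R.from_quat([q[1],q[2],q[3],q[0]]).as_matrix()
    print("t",round(s["time"],2),"pos",s["position"].round(4),"xyaw",round(np.degrees(np.arctan2(M[1,0],M[0,0])),2),"zax",M[:,2].round(4),"F",s["ft_force"].round(2),"g",round(s["grip_width"],3)); return s
E
python3 - <<'E'
from h import *
S=cam("side");C=cam("scene")
p,e=tri(ray(S,316.2,216.3),ray(C,372.3,219.3)); print(p,e, plane(S,316.2,216.3,.072),plane(C,372.3,219.3,.072))
s=info(); print(s["q"])
k=np.array([.602,.166,.072])
Cw=cam("wrist",s)
for dz in (0.05,.1,.14,.2): print(dz,proj(Cw,s["position"]-[0,0,dz]))
t=[k[0]-s["position"][0],k[1]-s["position"][1],.02]; print(totool(t,s))
E
```

```text
[0.60309323 0.16904957 0.07411258] [np.float64(0.002194000309049126), np.float64(0.0021940003090490487)] [0.60322159 0.16812271 0.072     ] [0.60095794 0.1752163  0.072     ]
t 0.15 pos [0.2564 0.5968 0.2137] xyaw 156.75 zax [-8.0e-04 -1.4e-03 -1.0e+00] F [-0.1  -0.71  0.49] g 0.999
[ 1.08242542e+00  1.24345689e-01  1.65138248e+00 -1.19250362e-06
  1.36750160e+00 -8.26190636e-02]
0.05 (np.float64(322.6843991570097), np.float64(266.75239256267605))
0.1 (np.float64(322.32396166317847), np.float64(241.60463115125427))
0.14 (np.float64(322.1127858397666), np.float64(226.8708720004691))
0.2 (np.float64(321.8759580766302), np.float64(210.34737434862635))
[-0.48759717 -0.25938412 -0.01964212]
```

>>> {"name": "servo_tool", "arguments": {"commands": [[[-0.035, -0.0185, -0.0015, 0], [-0.035, -0.0185, -0.0015, 0], [-0.035, -0.0185, -0.0015, 0], [-0.035, -0.0185, -0.0015, 0], [-0.035, -0.0185, -0.0015, 0], [-0.035, -0.0185, -0.0015, 0], [-0.035, -0.0185, -0.0015, 0]]], "hand": 1, "newtons": 20}}

```text
time: 0.85
position: [0.4312, 0.38, 0.2249]
tcp_rot: [-0.0, 0.201, 0.98, -0.0]
ft_force: [-0.2, 0.3, 0.1]
grip_width: 1.0
```

>>> {"name": "servo_tool", "arguments": {"commands": [[[-0.035, -0.0185, 0, 0], [-0.035, -0.0185, 0, 0], [-0.035, -0.0185, 0, 0], [-0.035, -0.0185, 0, 0], [-0.035, -0.0185, 0, 0], [-0.035, -0.0185, 0, 0], [-0.03, -0.018, 0, 0], [0, 0, 0, 0]]]}}

```text
time: 1.65
position: [0.6019, 0.1649, 0.2245]
tcp_rot: [-0.0, 0.204, 0.979, -0.001]
ft_force: [-0.3, 1.4, -0.4]
grip_width: 1.001
```

Run:
```python
from h import *
s=info(); im=optics.read_camera("wrist"); cv2.imwrite("pics/w1.png",im)
C=cam("wrist",s); print(proj(C,[.603,.169,.072]))
```

```text
t 1.65 pos [0.6019 0.1649 0.2245] xyaw 156.49 zax [-4.0e-04 -1.2e-03 -1.0e+00] F [-0.33  1.42 -0.42] g 1.001
(np.float64(327.04213377835646), np.float64(222.21031406383705))
```

View pics/w1.png

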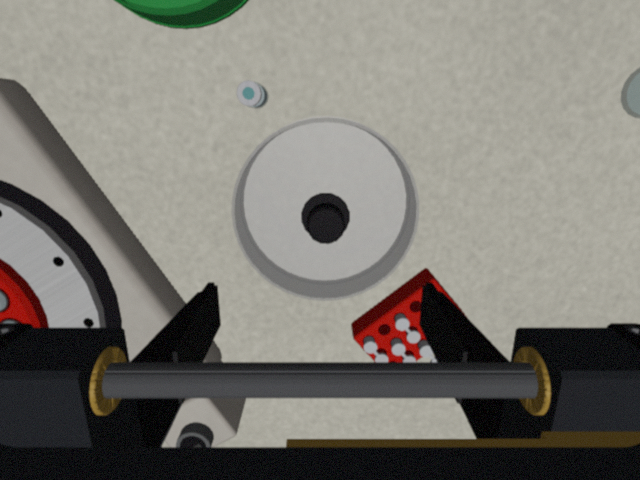

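The wrist view shows the clear cover centred near (326,205) with its knob head near (326,222). The bench vial is at (251,94) and the red rack at lower right. Next I'll fit the circles.

Run:
```python
from h import *
im=cv2.imread("pics/w1.png"); g=im.max(2)
c=g[100:310,220:430]; e=cv2.convertScaleAbs(c,alpha=1.3)
cr=im[180:255,285:365]; lut=np.clip((np.arange(256)/80.)**.6*255,0,255).astype(np.uint8)
cv2.imwrite("pics/w1c.png",cv2.resize(cv2.LUT(cr,lut),None,fx=7,fy=7,interpolation=2))
# darkest head
m=(g[180:255,285:365]<70).astype(np.uint8); ct=max(cv2.findContours(m,0,1)[0],key=cv2.contourArea); print(cv2.boundingRect(ct),cv2.fitEllipse(ct))
print(g[215:216,290:362]); print(g[180:255,326])
```

```text
(17, 14, 47, 49) ((40.09605407714844, 37.308284759521484), (45.623294830322266, 48.282588958740234), 176.855712890625)
[[172 170 172 169 170 172 170 170 171 171 163 109  47  31  28  36  35  25
   25  11  17  23  27  30  30  32  32  36  31  30  34  33  34  34  34  32
   34  33  31  38  33  38  39  33  33  30  31  37  24  28  20  16  13  21
   34  34  37  32  43  99 160 172 172 169 170 170 167 170 171 169 171 169]]
[176 174 176 174 176 174 173 170 173 173 172 172 155  90  33  27  37  31
  38  33  31  38  26  19  10  22  19  20  23  24  33  33  38  32  33  34
  34  35  40  30  38  32  29  38  33  30  28  32  34  34  32  26  34  32
  35  35  31  36  36  28  40  22  40 101 152 167 171 169 169 169 167 167
 167 167 168]
```

View pics/w1c.png

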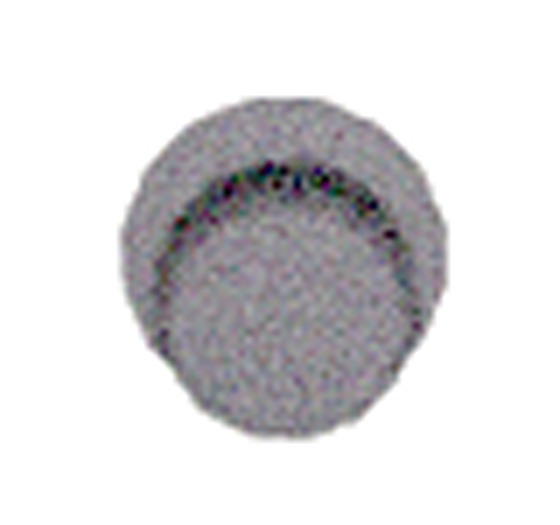

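Run:
```python
from h import *
s=info(); C=cam("wrist",s)
print(plane(C,326.4,222.4,.082))
im=cv2.imread("pics/w1.png"); g=im.max(2)
# outer outline of the cover against bench: lid top circle edge (bright lid vs grey side), z=.048
m=cv2.inRange(im,(150,150,150),(255,255,255)); m[:,:225]=0
n,l,st,c=cv2.connectedComponentsWithStats(cv2.erode(m,np.ones((3,3))))
i=l[180,326]; print(st[i],c[i])
ct=max(cv2.findContours((l==i).astype(np.uint8),0,1)[0],key=cv2.contourArea); h=cv2.convexHull(ct); el=cv2.fitEllipse(h); print(el, plane(C,*el[0],.048))
k=plane(C,326.4,222.4,.082)
print(totool([k[0]-s["position"][0],k[1]-s["position"][1],.053-s["position"][2]],s))
```

```text
t 1.7 pos [0.6008 0.1666 0.2245] xyaw 156.57 zax [-0.0012 -0.     -1.    ] F [-0.34 -0.02 -0.39] g 0.996
[0.59926532 0.17126559 0.082     ]
[  245   122   160   157 17322] [324.45116037 197.94827387]
((324.5603942871094, 200.116943359375), (155.89283752441406, 159.2787322998047), 82.8861312866211) [0.58819456 0.17480078 0.048     ]
[0.00302259 0.00373616 0.17150173]
```

Run:
```python
from h import *
s=info(); im=optics.read_camera("wrist"); cv2.imwrite("pics/w2.png",im); C=cam("wrist",s)
cr=im[180:255,285:365]; lut=np.clip((np.arange(256)/60.)**.8*255,0,255).astype(np.uint8)
cv2.imwrite("pics/w2c.png",cv2.resize(cv2.LUT(cr,lut),None,fx=7,fy=7,interpolation=2))
m=cv2.inRange(im,(150,150,150),(255,255,255)); m[:,:225]=0
n,l,st,c=cv2.connectedComponentsWithStats(cv2.erode(m,np.ones((3,3))))
i=l[180,326]; ct=max(cv2.findContours((l==i).astype(np.uint8),0,1)[0],key=cv2.contourArea); h=cv2.convexHull(ct); el=cv2.fitEllipse(h)
for z in (0,.048): print(el, plane(C,*el[0],z), 155*np.linalg.norm(plane(C,*el[0],z)-C["o"])/C["f"])
k=np.array([.600,.170,0])
for z,r in ((.082,.016),(.062,.016),(.048,.086),(0,.086)):
  for nm in ("wrist","side"):
    cc=C if nm=="wrist" else cam(nm)
    P=np.array([proj(cc,k+[r*np.cos(a),r*np.sin(a),z]) for a in np.linspace(0,6.28,60)]); print(nm,z,P.min(0).round(1),P.max(0).round(1))
info()
```

```text
t 1.7 pos [0.6008 0.1666 0.2245] xyaw 156.57 zax [-0.0012 -0.     -1.    ] F [-0.34 -0.02 -0.39] g 0.996
((323.177001953125, 202.19822692871094), (155.36843872070312, 158.88644409179688), 84.10301208496094) [0.59862073 0.16936076 0.        ] 0.15728571386093296
((323.177001953125, 202.19822692871094), (155.36843872070312, 158.88644409179688), 84.10301208496094) [0.58942345 0.17293624 0.048     ] 0.1381547541695082
wrist 0.082 [305.7 204.5] [345.  242.6]
side 0.082 [310.  210.9] [320.  216.9]
wrist 0.062 [306.5 199.6] [343.6 235.7]
side 0.062 [310.2 215.8] [320.  221.9]
wrist 0.048 [228.6 113.3] [421.1 301.6]
side 0.048 [288.8 206.4] [341.6 239.3]
wrist 0 [239.1 113.9] [409.5 281.9]
side 0 [289.7 217.6] [341.4 250.8]
t 1.75 pos [0.6001 0.1678 0.2246] xyaw 156.66 zax [-1.2e-03  3.0e-04 -1.0e+00] F [-0.38  0.23  0.34] g 0.999
```

View pics/w2c.png

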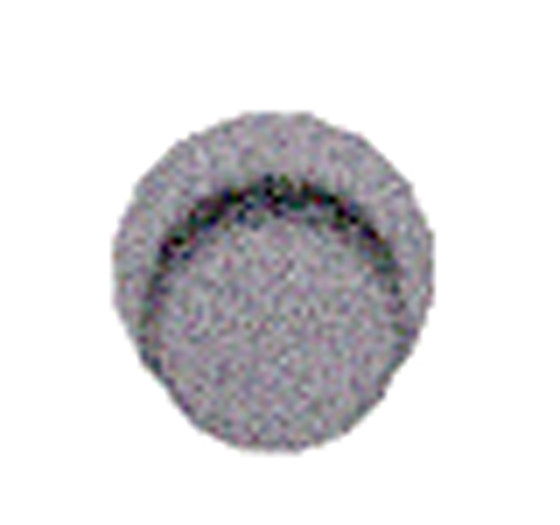

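Run:
```python
from h import *
s=env.sense(); s0=dict(s); s0["position"]=np.array([.6008,.1666,.2245]); q=R.from_matrix(np.eye(3))
C=cam("wrist",s0)
for uv in ((324.7,225.4),(324.7,223.4)):
  k=plane(C,*uv,.082); print(k, totool([k[0]-s["position"][0],k[1]-s["position"][1],.053-s["position"][2]],s))
```

```text
[0.60106463 0.16901007 0.082     ] [-0.00061867  0.00156193  0.17159655]
[0.59951867 0.16967173 0.082     ] [0.00106293 0.00155702 0.17159862]
```

The cover's axis measures about (0.600, 0.1695). The wrist, side-outline and disc measurements agree within 2 mm. I'll descend most of the way, let it settle and check again.

>>> {"name": "servo_tool", "arguments": {"commands": [[[0, 0, 0.025, 0], [0, 0, 0.025, 0], [0, 0, 0.025, 0], [0, 0, 0.015, 0], [0, 0, 0, 0], [0, 0, 0, 0], [0, 0, 0, 0]]]}}

```text
time: 2.45
position: [0.6011, 0.1688, 0.1371]
tcp_rot: [0.001, 0.201, 0.98, 0.001]
ft_force: [-0.5, 0.6, 0.3]
grip_width: 1.003
```

Run:
```python
from h import *
s=info(); im=optics.read_camera("wrist"); cv2.imwrite("pics/w3.png",im); C=cam("wrist",s)
g=im.max(2); m=(g<80).astype(np.uint8)
cv2.imwrite("pics/w3c.png",np.clip(im[130:380,180:480].astype(float)*1.8,0,255).astype(np.uint8).repeat(2,0).repeat(2,1))
k=[.600,.1695,.082]; print(proj(C,k)); print(totool(np.array([.6,.1695,.053])-s["position"],s))
e=info()
```

```text
t 2.45 pos [0.6011 0.1688 0.1371] xyaw 156.77 zax [ 2.8e-03  6.0e-04 -1.0e+00] F [-0.52  0.62  0.26] g 1.003
(np.float64(322.7173336473971), np.float64(261.4754263991002))
[1.51723009e-03 8.44937239e-05 8.40777372e-02]
t 2.5 pos [0.6012 0.1687 0.1372] xyaw 156.77 zax [ 3.1e-03  6.0e-04 -1.0e+00] F [-0.48 -0.23  0.28] g 1.0
```

View pics/w3c.png

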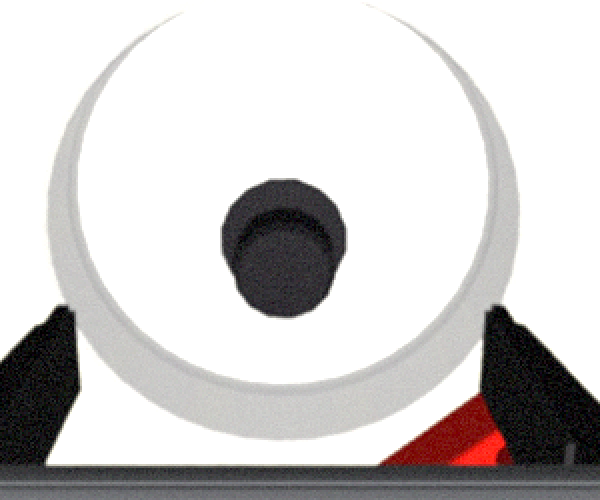

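The knob head is at (322,263.5), so it is within 1 mm of being under the tool. I'll descend straight and grip.

>>> {"name": "servo_tool", "arguments": {"commands": [[[0, 0, 0.02, 0], [0, 0, 0.02, 0], [0, 0, 0.02, 0], [0, 0, 0.014, 0], [0, 0, 0.01, 0], [0, 0, 0, 0], [0, 0, 0, 0]]]}}

```text
time: 3.2
position: [0.6007, 0.1683, 0.0519]
tcp_rot: [0.0, 0.202, 0.979, 0.0]
ft_force: [-0.3, 0.5, -0.2]
grip_width: 1.001
```

>>> {"name": "servo_tool", "arguments": {"commands": [[[0, 0, 0, 0], [0, 0, 0, 0], [0, 0, 0, 0], [0, 0, 0, 0], [0, 0, 0, 0], [0, 0, 0, 0], [0, 0, 0, 0], [0, 0, 0, 0]]], "hand": -1, "newtons": 25}}

```text
time: 4.0
position: [0.6003, 0.1683, 0.0513]
tcp_rot: [0.0, 0.201, 0.979, 0.0]
ft_force: [-0.3, 0.8, -0.3]
grip_width: 0.384
```

>>> {"name": "servo_tool", "arguments": {"commands": [[[0, 0, 0, 0], [0, 0, 0, 0], [0, 0, 0, 0], [0, 0, 0, 0]]]}}

```text
time: 4.4
position: [0.6004, 0.1684, 0.0513]
tcp_rot: [0.0, 0.202, 0.979, 0.0]
ft_force: [0.4, 2.0, 0.6]
grip_width: 0.333
```

>>> {"name": "servo_tool", "arguments": {"commands": [[[0, 0, -0.01, 0], [0, 0, -0.02, 0], [0, 0, -0.02, 0], [0, 0, -0.02, 0], [0, 0, -0.02, 0], [0, 0, -0.02, 0], [0, 0, -0.02, 0], [0, 0, -0.02, 0]]]}}

```text
time: 5.2
position: [0.5995, 0.1678, 0.2018]
tcp_rot: [-0.001, 0.202, 0.979, -0.0]
ft_force: [-0.8, -1.1, -1.5]
grip_width: 0.33
```

Run:
```python
from h import *
s=info(); cv2.imwrite("pics/s4.png",optics.read_camera("side")[100:400,180:480].repeat(2,0).repeat(2,1))
print(totool(np.array([.53,.168,.23])-s["position"],s),totool(np.array([0.024,-.334,0]),s), s["q"])
```

```text
t 5.2 pos [0.5995 0.1678 0.2018] xyaw 156.74 zax [-1.3e-03 -7.0e-04 -1.0e+00] F [-0.75 -1.07 -1.47] g 0.33
[ 0.06395719 -0.02734293 -0.02813581] [-1.53943808e-01 -2.97377315e-01  1.91556549e-04] [ 1.86969488e-01  7.34835839e-02  1.72626739e+00 -4.19651126e-04
  1.34328473e+00 -9.77780498e-01]
```

View pics/s4.png

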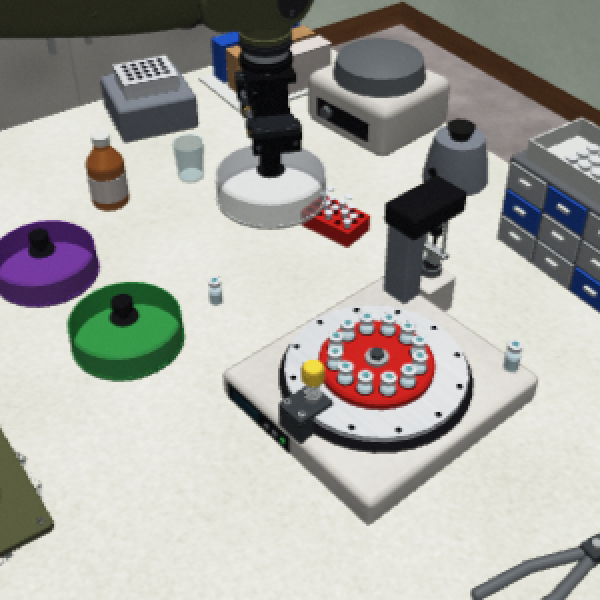

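>>> {"name": "servo_tool", "arguments": {"commands": [[[0.016, -0.007, -0.007, 0], [0.016, -0.007, -0.007, 0], [0.016, -0.007, -0.007, 0], [0.016, -0.007, -0.007, 0], [0, 0, 0, -7.5], [0, 0, 0, -7.5], [0, 0, 0, -7.5], [0, 0, 0, -7.3]]]}}

```text
time: 6.05
position: [0.5297, 0.1675, 0.2284]
tcp_rot: [-0.001, -0.06, 0.998, -0.0]
ft_force: [0.6, 0.2, -1.2]
grip_width: 0.328
```

>>> {"name": "servo_tool", "arguments": {"commands": [[[0, -0.02, 0, 0], [0, -0.03, 0, 0], [0, -0.03, 0, 0], [0, -0.03, 0, 0], [0, -0.03, 0, 0], [0, -0.02, 0, 0], [0, 0, 0, 0], [0, 0, 0, 0]]]}}

```text
time: 6.85
position: [0.5481, 0.0087, 0.2285]
tcp_rot: [-0.001, -0.057, 0.998, 0.0]
ft_force: [-0.1, -0.3, -1.8]
grip_width: 0.331
```

Run:
```python
from h import *
s=info(); cv2.imwrite("pics/w5.png",optics.read_camera("wrist")); C=cam("wrist",s)
print(proj(C,[.554,-.1645,.12]),proj(C,[.44,-.176,.158]))
```

```text
t 6.85 pos [0.5481 0.0087 0.2285] xyaw -173.51 zax [-1.3e-03  5.0e-04 -1.0e+00] F [-0.08 -0.3  -1.8 ] g 0.331
(np.float64(83.0164785815887), np.float64(221.5366554455974)) (np.float64(9.032779913033835), np.float64(35.58199333281266))
```

View pics/w5.png

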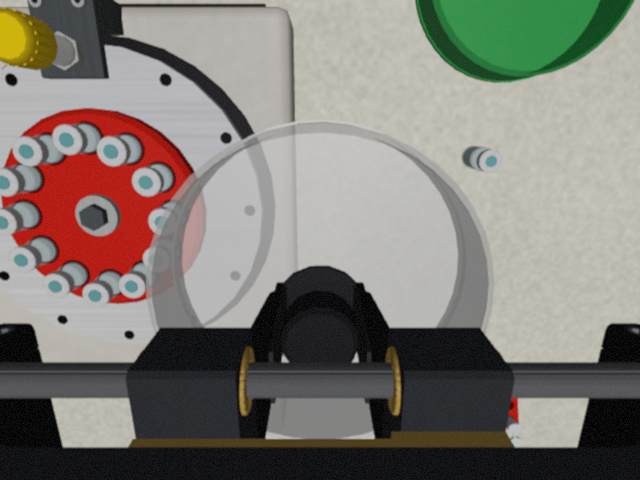

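The wrist view shows the carousel hub at (95,216), the caps around it and the yellow knob at (22,38). The held cover is level. I'll measure the caps from here.

Run:
```python
from h import *
s=info(); C=cam("wrist",s); s["position"]; im=cv2.imread("pics/w5.png"); hsv=cv2.cvtColor(im,cv2.COLOR_BGR2HSV).astype(int)
t=((hsv[...,0]>75)&(hsv[...,0]<100)&(hsv[...,1]>60)&(hsv[...,2]>60)).astype(np.uint8)
n,l,st,c=cv2.connectedComponentsWithStats(t); P=[]
for i in range(1,n):
    if st[i,4]>25 and c[i][0]<230: p=plane(C,*c[i],.12); P.append(p[:2]); print(c[i].round(1),st[i,4],p[:2].round(4))
P=np.array(P)
A=np.c_[2*P,np.ones(len(P))]; sol=np.linalg.lstsq(A,(P**2).sum(1),rcond=None)[0]; r=np.sqrt(sol[2]+sol[0]**2+sol[1]**2)
print(len(P),"fit",sol[:2],r,(np.linalg.norm(P-sol[:2],axis=1)-r).round(4),"mean",P.mean(0))
ang=np.sort(np.degrees(np.arctan2(*(P-sol[:2]).T[::-1]))); print(ang.round(1))
# flange holes z=.08
m=(im.max(2)<60).astype(np.uint8); n,l,st,c=cv2.connectedComponentsWithStats(m)
for i in range(1,n):
    if 20<st[i,4]<250 and c[i][0]<300: p=plane(C,*c[i],.08); print("hole",c[i].round(1),st[i,4],p[:2].round(4),np.linalg.norm(p[:2]-sol[:2]).round(4))
```

```text
t 6.9 pos [0.5481 0.0092 0.2287] xyaw -173.45 zax [-1.e-03  5.e-04 -1.e+00] F [-0.2   0.02 -2.03] g 0.332
[ 65.7 139.5] 144 [ 0.4972 -0.1722]
[ 25.6 151.1] 137 [ 0.5082 -0.2002]
[110.1 151.1] 138 [ 0.5017 -0.1425]
[  3.5 182.4] 95 [ 0.5319 -0.2179]
[145.1 182. ] 128 [ 0.5204 -0.119 ]
[  2.9 222.7] 75 [ 0.5617 -0.2218]
[ 20.5 260. ] 105 [ 0.5896 -0.2123]
[ 54.6 286.2] 100 [ 0.6082 -0.1888]
[130.8 286.2] 99 [ 0.6016 -0.1311]
[ 94.4 295.5] 98 [ 0.6127 -0.159 ]
10 fit [ 0.55500768 -0.16513622] 0.05794578158024858 [ 0.0003  0.0005  0.     -0.0004 -0.0002 -0.0008  0.0005  0.0003 -0.0002
  0.0001] mean [ 0.55332976 -0.17646788]
[-173.  -143.2 -113.7  -83.2  -53.8  -23.9    6.1   36.1  126.9  157. ]
hole [10.7 79.4] 87 [ 0.4625 -0.2342] 0.1154
hole [165.2  79.2] 84 [ 0.4494 -0.1196] 0.115
hole [225.6 137.5] 71 [ 0.4864 -0.073 ] 0.1149
hole [101.2 212.6] 88 [ 0.5579 -0.172 ] 0.0075
hole [  3.8 275.4] 51 [ 0.6236 -0.2583] 0.1157
hole [ 61.9 319.1] 43 [ 0.6607 -0.2117] 0.1155
hole [128.8 334.3] 40 [ 0.6694 -0.1527] 0.1151
hole [ 61.8 373.3] 186 [ 0.7182 -0.2162] 0.171
```

Run:
```python
from h import *
s=info(); C=cam("wrist",s); c0=np.array(s["position"]); im=cv2.imread("pics/w5.png")
big=im.copy()
for dx,col in ((0,(0,0,255)),):
  for z,r in ((-.0513,.086),(-.0033,.086),(-.0033,.082),(-.0513,.082)):
    P=np.array([proj(C,c0+[r*np.cos(a),r*np.sin(a),z]) for a in np.linspace(0,6.28,200)]); i=P[:,1].argmin()
    print(z,r,"top row",P[i].round(1),"cols",P[:,0].min().round(1),P[:,0].max().round(1),"bottom",P[:,1].max().round(1))
g=im.astype(int).sum(2)/3
print(g[112:150,318:324].mean(1).round(0)); print(g[425:450,318:324].mean(1).round(0))
print(g[268:274,140:190].mean(0).round(0)); print(g[268:274,450:505].mean(0).round(0))
cv2.imwrite("pics/w5c.png",im[100:340,130:510].repeat(2,0).repeat(2,1))
```

```text
t 6.9 pos [0.5481 0.0092 0.2287] xyaw -173.45 zax [-1.e-03  5.e-04 -1.e+00] F [-0.2   0.02 -2.03] g 0.332
-0.0513 0.086 top row [323.2 116.1] cols 177.1 467.4 bottom 389.3
-0.0033 0.086 top row [324.2 115.5] cols 142.3 503.5 bottom 446.8
-0.0033 0.082 top row [324.1 125.5] cols 150.8 494.9 bottom 440.8
-0.0513 0.082 top row [323.2 123.9] cols 183.9 460.5 bottom 384.2
[192. 190. 188. 186. 185. 185. 186. 189. 195. 188. 165. 162. 166. 167.
 167. 166. 166. 166. 168. 168. 174. 188. 194. 195. 194. 194. 193. 194.
 193. 194. 194. 194. 194. 194. 195. 194. 194. 194.]
[130. 130. 131. 130. 130. 130. 130. 131. 130. 130. 130. 131. 129. 116.
  77.  55.  56.  58.  56.  57.  56.  52.  41.  22.  17.]
[138. 144. 151. 157. 160. 161. 158. 156. 157. 158. 157. 151. 133. 125.
 122. 124. 123. 123. 124. 124. 122. 124. 123. 123. 121. 120. 119. 119.
 118. 118. 119. 120. 124. 126. 121. 119. 118. 118. 118. 118. 118. 119.
 128. 148. 159. 162. 166. 170. 174. 179.]
[183. 184. 184. 183. 184. 183. 175. 144. 126. 125. 124. 122. 118. 117.
 118. 122. 124. 126. 125. 125. 125. 126. 126. 126. 126. 126. 127. 126.
 126. 126. 125. 127. 126. 126. 125. 124. 127. 141. 161. 165. 166. 164.
 167. 176. 183. 183. 182. 182. 183. 183. 184. 184. 183. 182. 181.]
```

View pics/w5c.png

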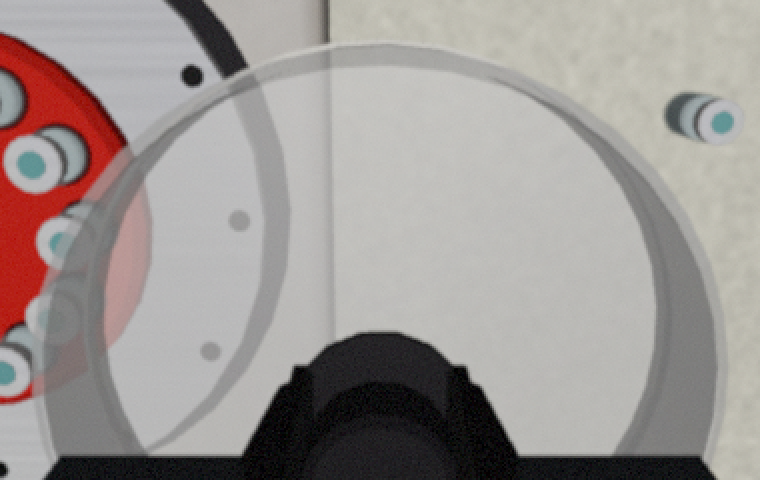

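Run:
```python
from h import *
s=info(); c0=np.array(s["position"])
for n in ("side","scene"):
    im=optics.read_camera(n); cv2.imwrite(f"pics/{n}6.png",im); C=cam(n)
    u,v=map(int,proj(C,c0)); 
    cr=cv2.resize(im[v-60:v+60,u-70:u+70],None,fx=5,fy=5,interpolation=2); 
    for z,r in ((-.0513,.086),(-.0033,.086),(.0307,.016)):
        P=np.array([proj(C,c0+[r*np.cos(a),r*np.sin(a),z]) for a in np.linspace(0,6.28,60)])
        print(n,z,P.min(0).round(1),P.max(0).round(1))
        for p in P: cv2.circle(cr,(int((p[0]-u+70)*5),int((p[1]-v+60)*5)),1,(0,0,255),-1)
    cv2.imwrite(f"pics/{n}6c.png",cr); print(u,v)
```

```text
t 6.9 pos [0.5481 0.0092 0.2287] xyaw -173.45 zax [-1.e-03  5.e-04 -1.e+00] F [-0.2   0.02 -2.03] g 0.332
side -0.0513 [299.1 203.9] [360.3 242.1]
side -0.0033 [298.3 190.4] [361.  228.1]
side 0.0307 [323.7 194.8] [335.5 201.7]
329 207
scene -0.0513 [284.6 188.7] [358.3 230.7]
scene -0.0033 [284.  171.8] [359.9 212.8]
scene 0.0307 [315.1 174.3] [329.5 181.7]
321 189
```

View pics/side6c.png

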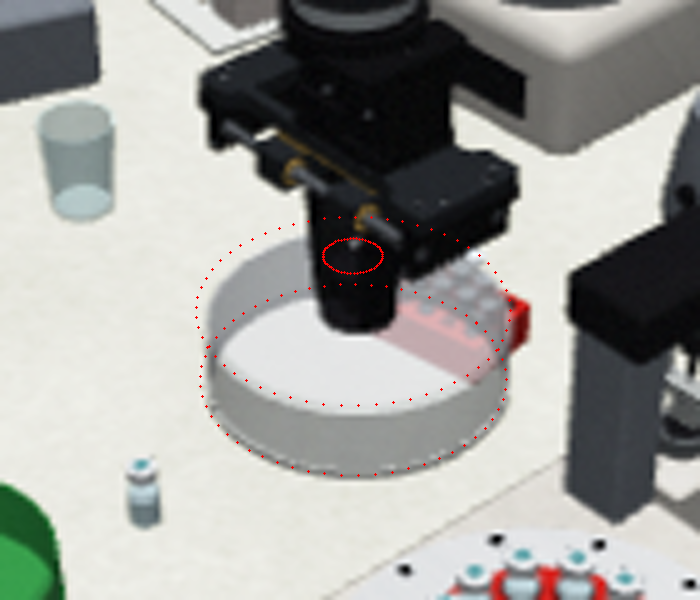

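View pics/scene6c.png

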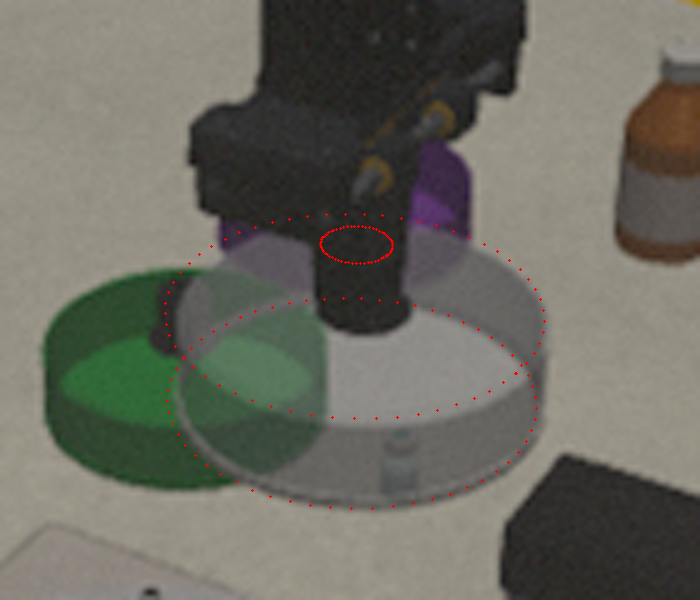

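Run:
```python
from h import *
s=info(); C=cam("wrist",s); c0=np.array(s["position"]); im=cv2.imread("pics/w5.png"); g=cv2.GaussianBlur(im,(3,3),0).astype(float).mean(2)
def circ(P):
    A=np.c_[2*P,np.ones(len(P))]; x=np.linalg.lstsq(A,(P**2).sum(1),rcond=None)[0]; r=np.sqrt(x[2]+x[0]**2+x[1]**2); return x[:2],r,np.abs(np.linalg.norm(P-x[:2],axis=1)-r)
ctr=np.array([320.,255.])
def scan(a,lo,hi,sign):
    d=np.array([np.cos(a),np.sin(a)]); rr=np.arange(lo,hi,.5); X=ctr+rr[:,None]*d
    v=cv2.remap(g.astype(np.float32),X[:,0].astype(np.float32)[None],X[:,1].astype(np.float32)[None],1)[0]
    gr=sign*(v[6:]-v[:-6]); i=gr.argmax(); return X[i+3],gr[i]
inn=[];out=[]
for a in np.radians(np.r_[-75:16:3]):
    # inner: bright->dark, between r 105..150 ; outer dark->bright
    p,q=scan(a,105,155,-1)
    if q>12: inn.append((p,np.degrees(a),q))
    p,q=scan(a,120,185,1)
    if q>8: out.append((p,np.degrees(a),q))
for nm,L in (("inner",inn),("outer",out)):
    print(nm,len(L))
    for p,a,q in L[::2]: print("  ",p.round(1),round(a),round(q))
    for z in (-.0513,-.0033):
        P=np.array([plane(C,*p,c0[2]+z)[:2] for p,_,_ in L]); 
        for _ in range(3):
            c,r,e=circ(P); P=P[e<max(2.5*np.median(e),4e-4)]
        print(nm,z,c-c0[:2],"tool",totool(np.r_[c-c0[:2],0],s)[:2],r,len(P),e.max())
```

```text
t 7.0 pos [0.5483 0.0096 0.2289] xyaw -173.39 zax [-6.e-04  2.e-04 -1.e+00] F [ 0.51 -0.02 -1.84] g 0.327
inner 31
   [352.1 135.2] -75 23
   [364.8 138.3] -69 23
   [377.9 141.4] -63 32
   [390.3 146.8] -57 37
   [402.4 153.2] -51 55
   [413.3 161.7] -45 50
   [423.4 171.3] -39 48
   [432.  182.3] -33 48
   [440.3 193.7] -27 50
   [446.5 206.4] -21 50
   [451.4 219.8] -15 49
   [455.3 233.6] -9 50
   [457.3 247.8] -3 49
   [457.3 262.2] 3 48
   [455.8 276.5] 9 48
   [452.8 290.6] 15 49
inner -0.0513 [-0.00026887  0.00256396] tool [-2.79832662e-05  2.57786804e-03] 0.07769939248233564 31 0.0006325423282225323
inner -0.0033 [-0.01847323 -0.00040309] tool [0.01839688 0.00172556] 0.060853229469297866 31 0.0004953995419878301
outer 31
   [354.7 125.6] -75 25
   [368.2 129.4] -69 24
   [382.  133.4] -63 19
   [395.2 139.3] -57 19
   [404.3 150.9] -51 30
   [417.2 157.8] -45 36
   [428.8 166.9] -39 39
   [469.7 157.8] -33 48
   [451.4 188. ] -27 34
   [461.4 200.7] -21 33
   [470.2 214.8] -15 32
   [477.5 230. ] -9 34
   [482.8 246.5] -3 32
   [486.8 263.7] 3 33
   [488.4 281.7] 9 32
   [486.6 299.6] 15 36
outer -0.0513 [ 0.02926362 -0.00780684] tool [-0.02817074 -0.01112275] 0.11272222081639215 22 0.0011106722511719375
outer -0.0033 [ 0.00465627 -0.00852538] tool [-0.00364419 -0.00900459] 0.08828268729628289 22 0.0008698651457431372
```

Three cameras agree that the cover sits about 2–3 mm toward +x of the TCP, compared with the carousel seen by the same camera. I'll aim the TCP at about (0.552, -0.165), move there at height and recheck through the clear cover.

>>> {"name": "servo_tool", "arguments": {"commands": [[[0.002, -0.022, 0, 0], [0.002, -0.022, 0, 0], [0.002, -0.022, 0, 0], [0.002, -0.022, 0, 0], [0.002, -0.022, 0, 0], [0.002, -0.022, 0, 0], [0.002, -0.022, 0, 0], [0.002, -0.02, 0, 0]]]}}

```text
time: 7.8
position: [0.5527, -0.1658, 0.2291]
tcp_rot: [-0.0, -0.058, 0.998, 0.0]
ft_force: [-0.1, 0.4, -2.5]
grip_width: 0.325
```

>>> {"name": "servo_tool", "arguments": {"commands": [[[0, 0, 0.01, 0], [0, 0, 0.012, 0], [0, 0, 0.01, 0], [0, 0, 0, 0], [0, 0, 0, 0], [0, 0, 0, 0]]]}}

```text
time: 8.4
position: [0.5529, -0.1655, 0.1977]
tcp_rot: [0.0, -0.057, 0.998, -0.0]
ft_force: [0.2, 0.6, -1.4]
grip_width: 0.329
```

Run:
```python
from h import *
s=info()
for n in ("wrist","side","scene"):
    im=optics.read_camera(n)
    cv2.imwrite(f"pics/{n}7.png",im)
    if n!="wrist":
        u,v=map(int,proj(cam(n),[.552,-.165,.13])); cv2.imwrite(f"pics/{n}7c.png",cv2.resize(im[v-60:v+60,u-80:u+80],None,fx=5,fy=5,interpolation=2)); print(u,v)
info()
```

```text
t 8.4 pos [ 0.5529 -0.1655  0.1977] xyaw -173.41 zax [ 8.e-04 -3.e-04 -1.e+00] F [ 0.19  0.57 -1.44] g 0.329
367 269
275 264
t 8.55 pos [ 0.5529 -0.1659  0.1979] xyaw -173.44 zax [ 1.1e-03 -5.0e-04 -1.0e+00] F [-0.02  0.68 -1.42] g 0.329
```

View pics/wrist7.png

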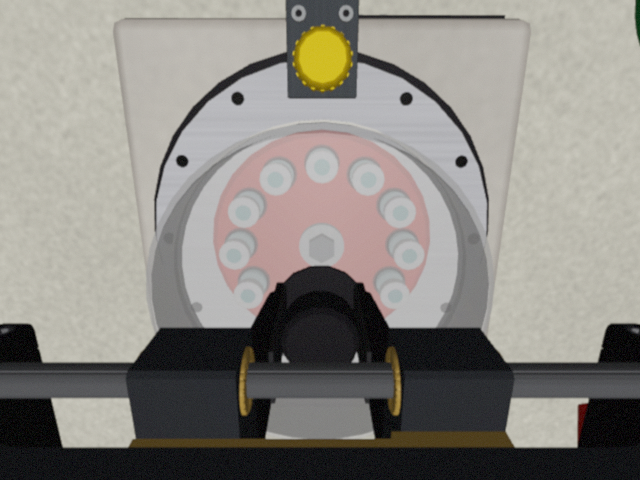

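View pics/side7c.png

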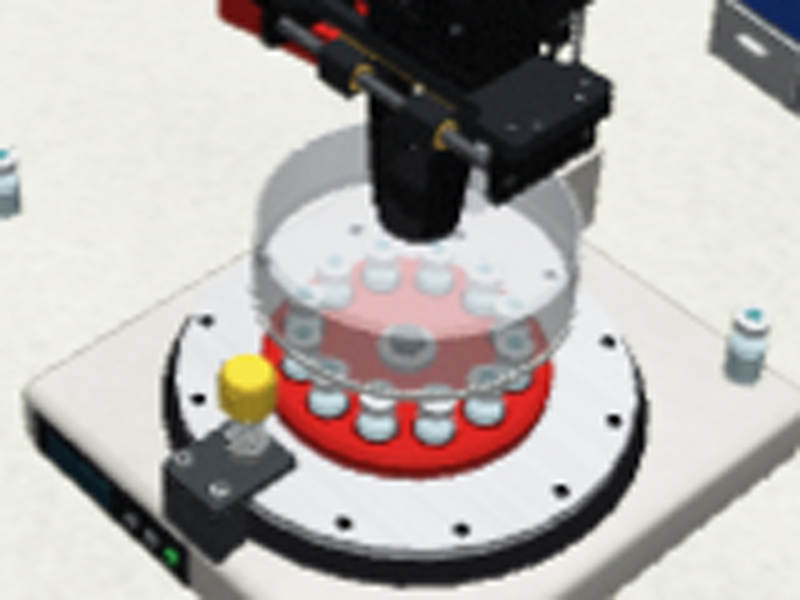

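View pics/scene7c.png

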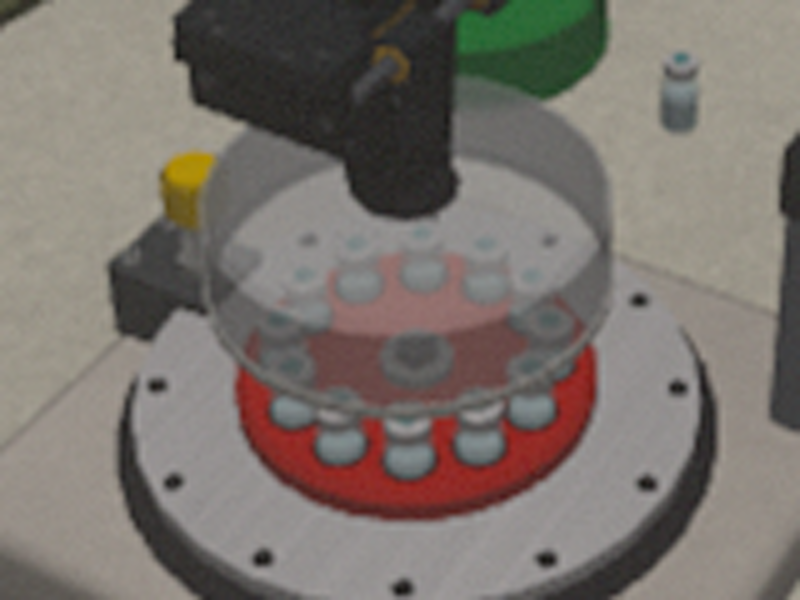

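Wrist view 7 shows the cover over the block. The rim's bright inner edges are at columns ~182 and 458, and the caps are symmetric about ~322. The side and scene views show the cover roughly concentric. Next I'll compute the relative offsets from wrist7.

Run:
```python
from h import *
s=env.sense(); s=dict(s); s["position"]=np.array([.5529,-.1655,.1977]); C=cam("wrist",s); c0=s["position"]; im=cv2.imread("pics/wrist7.png"); g=im.astype(float).mean(2)
print("L",g[250:260,140:200].mean(0).round(0)); print("R",g[250:260,440:500].mean(0).round(0)); print("T",g[112:150,319:326].mean(1).round(0))
hsv=cv2.cvtColor(im,cv2.COLOR_BGR2HSV).astype(int)
t=((hsv[...,0]>75)&(hsv[...,0]<105)&(hsv[...,1]>22)&(hsv[120:330,:,1].max()>0)).astype(np.uint8); t[:120]=0; t[330:]=0; t[:,:200]=0;t[:,440:]=0
n,l,st,c=cv2.connectedComponentsWithStats(cv2.morphologyEx(t,cv2.MORPH_OPEN,np.ones((3,3),np.uint8))); P=[]
for i in range(1,n):
    if st[i,4]>60: p=plane(C,*c[i],.12); P.append(p[:2]); print(c[i].round(1),st[i,4],p[:2].round(4))
P=np.array(P); A=np.c_[2*P,np.ones(len(P))]; x=np.linalg.lstsq(A,(P**2).sum(1),rcond=None)[0]; r=np.sqrt(x[2]+x[0]**2+x[1]**2); print("caps fit",x[:2],r,(np.linalg.norm(P-x[:2],axis=1)-r).round(4))
for z in (-.0513,-.0033): print(z,"top rows .082,.086",[proj(C,c0+totool([0,0,0],s)+R.from_quat([s['tcp_rot'][1],s['tcp_rot'][2],s['tcp_rot'][3],s['tcp_rot'][0]]).apply([rr,0,-z])) for rr in (.082,.086)])
print([proj(C,c0+R.from_quat([s['tcp_rot'][1],s['tcp_rot'][2],s['tcp_rot'][3],s['tcp_rot'][0]]).apply([0,sg*.082,.0513])) for sg in (1,-1)])
```

```text
L [179. 179. 177. 171. 166. 167. 172. 174. 172. 166. 164. 164. 164. 162.
 148. 133. 127. 127. 126. 125. 124. 124. 127. 127. 128. 128. 127. 127.
 127. 127. 127. 127. 127. 126. 121. 118. 119. 122. 126. 127. 127. 137.
 167. 183. 185. 184. 185. 185. 184. 185. 184. 185. 185. 185. 185. 185.
 185. 185. 185. 184.]
R [185. 185. 185. 185. 185. 185. 185. 185. 185. 185. 184. 185. 184. 185.
 184. 185. 184. 171. 141. 126. 125. 125. 122. 117. 117. 118. 124. 126.
 126. 125. 126. 126. 126. 126. 125. 126. 126. 126. 126. 125. 126. 124.
 123. 124. 132. 145. 158. 163. 164. 165. 167. 172. 176. 175. 172. 168.
 165. 162. 165. 177.]
T [185. 184. 185. 184. 183. 182. 182. 187. 196. 187. 163. 161. 165. 166.
 165. 166. 163. 154. 139. 137. 147. 163. 169. 171. 172. 174. 174. 175.
 175. 175. 175. 174. 170. 166. 162. 163. 174. 181.]Traceback (most recent call last):
  File "<stdin>", line 9, in <module>
    return umr_sum(a, axis, dtype, out, keepdims, initial, where)
numpy.exceptions.AxisError: axis 1 is out of bounds for array of dimension 1
```

Run:
```python
from h import *
s=dict(env.sense()); s["position"]=np.array([.5529,-.1655,.1977]); C=cam("wrist",s); c0=s["position"]; im=cv2.imread("pics/wrist7.png")
q=s["tcp_rot"]; Rt=R.from_quat([q[1],q[2],q[3],q[0]])
f=im.astype(int); d=np.minimum(f[...,0],f[...,1])-f[...,2]   # cyan-ness
t=((d>10)).astype(np.uint8); t[:130]=0; t[320:]=0; t[:,:205]=0;t[:,435:]=0
n,l,st,c=cv2.connectedComponentsWithStats(cv2.morphologyEx(t,cv2.MORPH_OPEN,np.ones((3,3),np.uint8))); P=[]
for i in range(1,n):
    if st[i,4]>60: p=plane(C,*c[i],.12); P.append(p[:2]); print(c[i].round(1),st[i,4],p[:2].round(4))
P=np.array(P); A=np.c_[2*P,np.ones(len(P))]; x=np.linalg.lstsq(A,(P**2).sum(1),rcond=None)[0]; r=np.sqrt(x[2]+x[0]**2+x[1]**2); print("caps fit",x[:2],r,(np.linalg.norm(P-x[:2],axis=1)-r).round(4))
print("caps in tool",totool(np.r_[x[:2]-c0[:2],0],s))
for z in (-.0513,-.0033): print(z,"rows .082,.086",[np.round(proj(C,c0+Rt.apply([rr,0,-z])),1) for rr in (.082,.086)])
print([np.round(proj(C,c0+Rt.apply([0,sg*.082,.0513])),1) for sg in (1,-1)])
for u in (181.7,457.7):
    print(totool(plane(C,u,255,c0[2]-.0513)-c0,s))
for v in (121.5,133): print(v,totool(plane(C,321,v,c0[2]-.0033)-c0,s),totool(plane(C,321,v,c0[2]-.0513)-c0,s))
hy=(f[...,2]-f[...,0]>60)&(f[...,1]-f[...,0]>60); ys,xs=np.nonzero(hy[:110]); print("yellow",xs.mean(),ys.mean(),xs.min(),xs.max(),ys.min(),ys.max(),plane(C,(xs.min()+xs.max())/2,(ys.min()+ys.max())/2,.158))
```

```text
Traceback (most recent call last):
numpy.exceptions.AxisError: axis 1 is out of bounds for array of dimension 1
```

Run:
```python
from h import *
s=dict(env.sense()); s["position"]=np.array([.5529,-.1655,.1977]); C=cam("wrist",s); c0=s["position"]; im=cv2.imread("pics/wrist7.png")
q=s["tcp_rot"]; Rt=R.from_quat([q[1],q[2],q[3],q[0]])
f=im.astype(int); print(im[254,402:418].tolist()); print(im[165,310:334].tolist())
for z in (-.0513,-.0033): print(z,"rows .082,.086",[np.round(proj(C,c0+Rt.apply([rr,0,-z])),1) for rr in (.082,.086)])
for u in (181.7,457.7): print("lat",totool(plane(C,u,255,c0[2]-.0513)-c0,s))
for v in (121.5,133): print(v,totool(plane(C,321,v,c0[2]-.0033)-c0,s),totool(plane(C,321,v,c0[2]-.0513)-c0,s))
hy=(f[...,2]-f[...,0]>60)&(f[...,1]-f[...,0]>60); ys,xs=np.nonzero(hy[:110]); print("yellow",xs.min(),xs.max(),ys.min(),ys.max(),plane(C,(xs.min()+xs.max())/2,(ys.min()+ys.max())/2,.158))
print("carousel pred cols/rows",proj(C,[.555,-.1651,.12]),proj(C,[.555,-.1651,.094]))
red=(f[...,2]-f[...,1]>18)&(f[...,2]-f[...,0]>18); red[:100]=0
for r in (200,230,260,280):
    xs=np.nonzero(red[r,190:450])[0]+190; print(r,xs.min(),xs.max(),[totool(plane(C,u,r,.094)-c0,s)[:2].round(4) for u in (xs.min()-.5,xs.max()+.5)])
ys=np.nonzero(red[:200,318:326].any(1))[0]; print("red top",ys.min(),totool(plane(C,322,ys.min(),.094)-c0,s))
```

```text
[[176, 177, 174], [177, 176, 168], [176, 177, 165], [177, 177, 166], [176, 177, 167], [176, 177, 166], [175, 177, 164], [176, 177, 168], [174, 175, 165], [178, 177, 167], [176, 176, 165], [177, 178, 165], [176, 176, 166], [174, 176, 164], [180, 180, 172], [184, 184, 182]]
[[194, 194, 195], [194, 193, 195], [193, 192, 194], [194, 192, 192], [188, 189, 184], [186, 187, 178], [185, 186, 178], [186, 186, 176], [188, 189, 180], [186, 186, 177], [186, 187, 178], [187, 188, 177], [188, 188, 178], [186, 186, 177], [188, 188, 179], [187, 189, 179], [185, 186, 177], [186, 187, 177], [186, 188, 179], [189, 190, 183], [191, 191, 191], [194, 193, 194], [194, 192, 193], [195, 193, 195]]
-0.0513 rows .082,.086 [array([322.4, 123.8]), array([322.4, 116. ])]
-0.0033 rows .082,.086 [array([323.1, 125.5]), array([323.1, 115.5])]
lat [ 0.00779879 -0.08299191  0.05134307]
lat [0.00774131 0.07988276 0.05124234]
121.5 [ 0.08359821 -0.00087218  0.00321131] [ 0.0831968  -0.00075356  0.05121171]
133 [ 0.07895988 -0.00087141  0.00321626] [ 0.07727342 -0.00075257  0.05121803]
yellow 293 352 25 91 [ 0.4410011  -0.17845801  0.158     ]
carousel pred cols/rows (np.float64(322.33091261569564), np.float64(255.85392072829222)) (np.float64(322.1493981300477), np.float64(243.89111431716918))
200 220 423 [array([ 0.0302, -0.0716]), array([0.0302, 0.071 ])]
230 214 428 [array([ 0.0084, -0.0776]), array([0.0084, 0.0763])]
260 217 425 [array([-0.0144, -0.0772]), array([-0.0144,  0.0759])]
280 225 417 [array([-0.0302, -0.0725]), array([-0.0303,  0.0712])]
red top 130 [7.73547341e-02 4.07854058e-05 1.03617489e-01]
```

Run:
```python
from h import *
s=dict(env.sense()); s["position"]=np.array([.5529,-.1655,.1977]); C=cam("wrist",s); c0=s["position"]; im=cv2.imread("pics/wrist7.png"); f=cv2.GaussianBlur(im,(3,3),0).astype(float)
g=f.mean(2)
def fit(P,r=None):
    A=np.c_[2*P,np.ones(len(P))]; x=np.linalg.lstsq(A,(P**2).sum(1),rcond=None)[0]; rr=np.sqrt(x[2]+x[0]**2+x[1]**2)
    from scipy.optimize import least_squares
    o=[x[:2].round(4),rr.round(4)]
    if r: o.append(least_squares(lambda c:np.linalg.norm(P-c,axis=1)-r,x[:2],loss="soft_l1",f_scale=3e-4).x.round(4))
    o.append(np.std(np.linalg.norm(P-x[:2],axis=1)).round(5)); return o
def edge(row,lo,hi,sign,ch):
    v=ch[row-1:row+2,lo:hi].mean(0); d=sign*(v[3:]-v[:-3]); i=d.argmax(); 
    # subpixel
    if 0<i<len(d)-1:
        a,b,c=d[i-1],d[i],d[i+1]; off=(a-c)/(2*(a-2*b+c)+1e-9)
    else: off=0
    return lo+i+1.5+off,d[i]
rim=[];red=[]; R_=f[...,2]-f[...,1]
for row in range(205,322,5):
    for lo,hi,sg in ((172,205,1),(435,470,-1)):
        u,q=edge(row,lo,hi,sg,g)
        if q>20: rim.append((u,row))
for row in list(range(150,300,5)):
    for lo,hi,sg in ((205,262,1),(385,440,-1)):
        u,q=edge(row,lo,hi,sg,R_)
        if q>14: red.append((u,row))
T=lambda L,z: np.array([totool(plane(C,u,v,z)-c0,s)[:2] for u,v in L])
print(len(rim),len(red)); print("rim",fit(T(rim,c0[2]-.0513),.082)); 
for z in (.094,.090): print("red",z,fit(T(red,z)))
print(np.array(rim)[:8].round(1).tolist()); print(np.array(red)[::4].round(1).tolist())
```

```text
48 56
rim [array([-0.0001, -0.0016]), np.float64(0.0815), array([-0.0017, -0.0017]), np.float64(0.00109)]
red 0.094 [array([ 0.0012, -0.0005]), np.float64(0.077), np.float64(0.00415)]
red 0.09 [array([ 0.    , -0.0005]), np.float64(0.0781), np.float64(0.00421)]
[[192.8, 205.0], [445.9, 205.0], [190.9, 210.0], [448.3, 210.0], [189.2, 215.0], [450.2, 215.0], [187.4, 220.0], [451.6, 220.0]]
[[249.8, 155.0], [240.1, 165.0], [231.2, 175.0], [225.9, 185.0], [220.4, 195.0], [217.3, 205.0], [214.6, 215.0], [213.5, 225.0], [213.0, 235.0], [213.5, 245.0], [215.2, 255.0], [217.7, 265.0], [222.3, 275.0], [227.0, 285.0]]
```

>>> {"name": "servo_tool", "arguments": {"commands": [[[0.0005, 0.001, 0.01, 0], [0, 0, 0.015, 0], [0, 0, 0.01, 0], [0, 0, 0.008, 0], [0, 0, 0, 0], [0, 0, 0, 0], [0, 0, 0, 0]]]}}

```text
time: 9.25
position: [0.5524, -0.1651, 0.1548]
tcp_rot: [0.001, -0.057, 0.998, -0.0]
ft_force: [0.1, -1.0, -2.4]
grip_width: 0.33
```

Run:
```python
from h import *
s=info(); im=optics.read_camera("wrist"); cv2.imwrite("pics/wrist8.png",im)
n="side"
for n in ("side","scene"):
    a=optics.read_camera(n); u,v=map(int,proj(cam(n),[.552,-.165,.12])); cv2.imwrite(f"pics/{n}8c.png",cv2.resize(a[v-50:v+50,u-70:u+70],None,fx=5.7,fy=5.7,interpolation=2))
cv2.imwrite("pics/wrist8c.png",cv2.resize(im[100:330,130:510],None,fx=2.1,fy=2.1,interpolation=2))
info()
```

```text
t 9.25 pos [ 0.5524 -0.1651  0.1548] xyaw -173.45 zax [ 1.1e-03 -4.0e-04 -1.0e+00] F [ 0.11 -1.04 -2.37] g 0.33
t 9.4 pos [ 0.5524 -0.1651  0.1549] xyaw -173.45 zax [ 1.2e-03 -5.0e-04 -1.0e+00] F [-0.01 -0.08 -2.37] g 0.33
```

View pics/wrist8c.png

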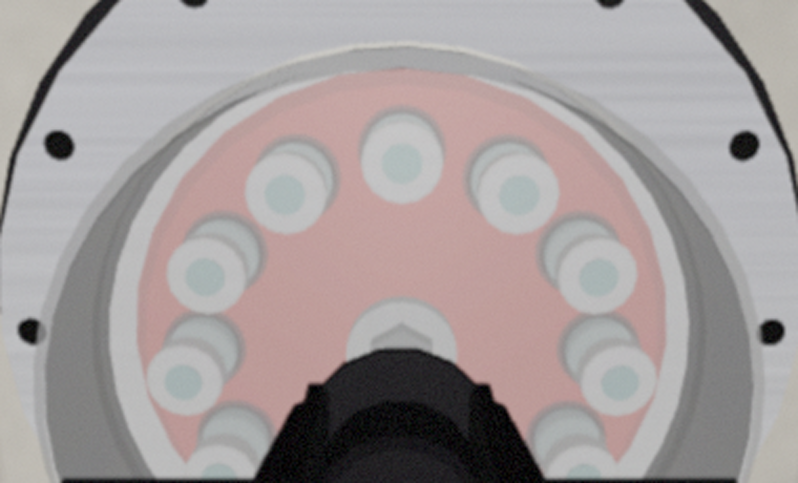

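View pics/side8c.png

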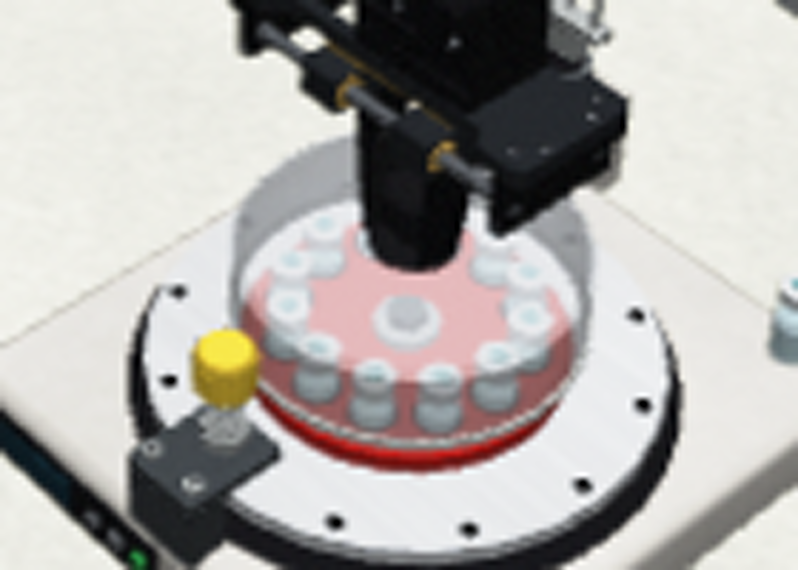

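View pics/scene8c.png

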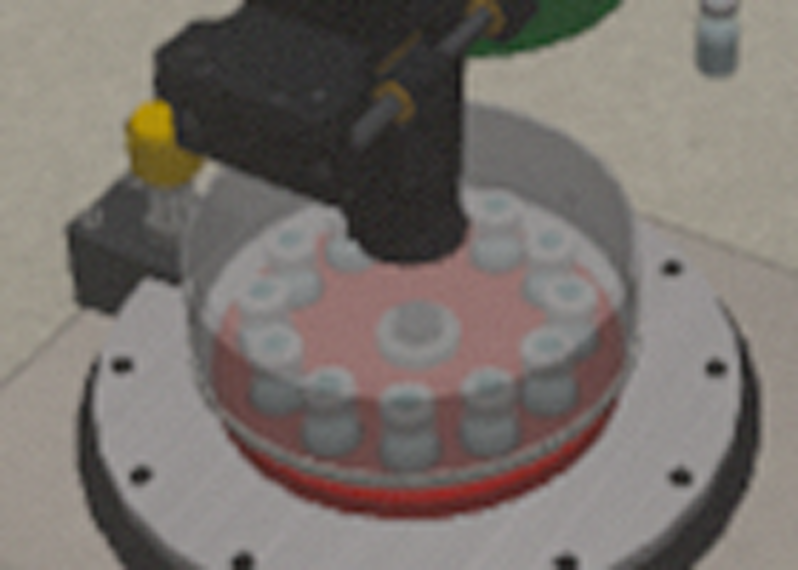

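Run:
```python
from h import *
s=info(); C=cam("wrist",s); c0=s["position"]; im=cv2.imread("pics/wrist8.png")
for v in range(114,146): print(v,im[v,316:328].mean(0).round(0),"x@top,rim,.094,.09:",[totool(plane(C,321,v,z)-c0,s)[0].round(4) for z in (c0[2]-.0033,c0[2]-.0513,.094,.09)])
```

```text
t 9.4 pos [ 0.5524 -0.1651  0.1549] xyaw -173.45 zax [ 1.2e-03 -5.0e-04 -1.0e+00] F [-0.01 -0.08 -2.37] g 0.33
114 [189. 185. 185.] x@top,rim,.094,.09: [np.float64(0.0866), np.float64(0.087), np.float64(0.0871), np.float64(0.0871)]
115 [188. 185. 184.] x@top,rim,.094,.09: [np.float64(0.0862), np.float64(0.0865), np.float64(0.0866), np.float64(0.0866)]
116 [188. 184. 184.] x@top,rim,.094,.09: [np.float64(0.0858), np.float64(0.086), np.float64(0.086), np.float64(0.0861)]
117 [187. 184. 184.] x@top,rim,.094,.09: [np.float64(0.0854), np.float64(0.0855), np.float64(0.0855), np.float64(0.0855)]
118 [187. 184. 184.] x@top,rim,.094,.09: [np.float64(0.085), np.float64(0.085), np.float64(0.085), np.float64(0.085)]
119 [191. 190. 191.] x@top,rim,.094,.09: [np.float64(0.0846), np.float64(0.0845), np.float64(0.0844), np.float64(0.0844)]
120 [194. 198. 200.] x@top,rim,.094,.09: [np.float64(0.0842), np.float64(0.084), np.float64(0.0839), np.float64(0.0839)]
121 [187. 191. 193.] x@top,rim,.094,.09: [np.float64(0.0838), np.float64(0.0835), np.float64(0.0834), np.float64(0.0834)]
122 [166. 169. 169.] 
[... 2196 characters left out ...]
rim,.094,.09: [np.float64(0.0761), np.float64(0.0736), np.float64(0.0731), np.float64(0.0729)]
141 [165. 167. 198.] x@top,rim,.094,.09: [np.float64(0.0757), np.float64(0.0731), np.float64(0.0726), np.float64(0.0724)]
142 [166. 167. 199.] x@top,rim,.094,.09: [np.float64(0.0753), np.float64(0.0726), np.float64(0.072), np.float64(0.0718)]
143 [165. 166. 198.] x@top,rim,.094,.09: [np.float64(0.0749), np.float64(0.072), np.float64(0.0715), np.float64(0.0712)]
144 [165. 167. 199.] x@top,rim,.094,.09: [np.float64(0.0745), np.float64(0.0715), np.float64(0.0709), np.float64(0.0707)]
145 [164. 167. 198.] x@top,rim,.094,.09: [np.float64(0.074), np.float64(0.071), np.float64(0.0704), np.float64(0.0701)]
```

The near-side gap is about 2.6 mm against the nominal 2.5 mm. The lateral gaps are even to about 0.6 mm. I'll make a small 0.5 mm correction and lower gently.

>>> {"name": "servo_tool", "arguments": {"commands": [[[-0.0005, 0.0005, 0.003, 0], [0, 0, 0.003, 0], [0, 0, 0.003, 0], [0, 0, 0.003, 0], [0, 0, 0.003, 0], [0, 0, 0, 0], [0, 0, 0, 0]]]}}

```text
time: 10.1
position: [0.5523, -0.1644, 0.139]
tcp_rot: [-0.0, -0.057, 0.998, 0.0]
ft_force: [1.0, -0.5, -1.7]
grip_width: 0.328
```

>>> {"name": "servo_tool", "arguments": {"commands": [[[0, 0, 0.002, 0], [0, 0, 0.002, 0], [0, 0, 0.002, 0], [0, 0, 0, 0], [0, 0, 0, 0]]]}}

```text
time: 10.6
position: [0.5523, -0.1644, 0.133]
tcp_rot: [-0.0, -0.057, 0.998, 0.0]
ft_force: [-0.3, -0.2, -2.3]
grip_width: 0.326
```

>>> {"name": "servo_tool", "arguments": {"commands": [[[0, 0, 0.001, 0], [0, 0, 0, 0], [0, 0, 0.001, 0], [0, 0, 0, 0], [0, 0, 0, 0]]]}}

```text
time: 11.1
position: [0.5525, -0.1645, 0.1313]
tcp_rot: [0.0, -0.057, 0.998, -0.0]
ft_force: [-0.1, -0.1, -2.1]
grip_width: 0.328
```

>>> {"name": "servo_tool", "arguments": {"commands": [[[0, 0, 0.0005, 0], [0, 0, 0, 0], [0, 0, 0, 0]]]}}

```text
time: 11.4
position: [0.5525, -0.1645, 0.1313]
tcp_rot: [0.0, -0.057, 0.998, -0.0]
ft_force: [-1.5, 0.3, 2.7]
grip_width: 0.331
```

>>> {"name": "servo_tool", "arguments": {"commands": [[[0, 0, 0.0005, 0], [0, 0, 0, 0], [0, 0, 0, 0]]]}}

```text
time: 11.7
position: [0.5525, -0.1645, 0.1313]
tcp_rot: [0.0, -0.057, 0.998, -0.0]
ft_force: [-3.6, 1.9, 5.5]
grip_width: 0.329
```

>>> {"name": "servo_tool", "arguments": {"commands": [[[0, 0, 0.0005, 0], [0, 0, 0, 0], [0, 0, 0, 0]]]}}

```text
time: 12.0
position: [0.5525, -0.1645, 0.1313]
tcp_rot: [0.0, -0.057, 0.998, -0.0]
ft_force: [-4.0, 1.2, 6.7]
grip_width: 0.33
```

Contact came at TCP z = 0.1313, exactly the height predicted for a rim resting at 0.080. I'll unload slightly, then release.

>>> {"name": "servo_tool", "arguments": {"commands": [[[0, 0, -0.001, 0], [0, 0, 0, 0], [0, 0, 0, 0]]]}}

```text
time: 12.3
position: [0.5525, -0.1645, 0.1313]
tcp_rot: [0.0, -0.057, 0.998, -0.0]
ft_force: [-2.4, 1.2, 5.9]
grip_width: 0.327
```

>>> {"name": "servo_tool", "arguments": {"commands": [[[0, 0, 0, 0], [0, 0, 0, 0], [0, 0, 0, 0], [0, 0, 0, 0], [0, 0, 0, 0], [0, 0, 0, 0]]], "hand": 0.2}}

```text
time: 12.9
position: [0.552, -0.1641, 0.13]
tcp_rot: [-0.0, -0.057, 0.998, 0.0]
ft_force: [0.3, 0.2, -0.6]
grip_width: 0.597
```

Run:
```python
from h import *
s=info(); im=optics.read_camera("wrist"); cv2.imwrite("pics/wrist9.png",im)
for n in ("side","scene"):
    a=optics.read_camera(n); u,v=map(int,proj(cam(n),[.552,-.165,.11])); cv2.imwrite(f"pics/{n}9c.png",cv2.resize(a[v-50:v+50,u-70:u+70],None,fx=5.7,fy=5.7,interpolation=2))
```

```text
t 12.9 pos [ 0.552  -0.1641  0.13  ] xyaw -173.44 zax [-9.e-04  6.e-04 -1.e+00] F [ 0.3   0.2  -0.64] g 0.597
```

View pics/side9c.png

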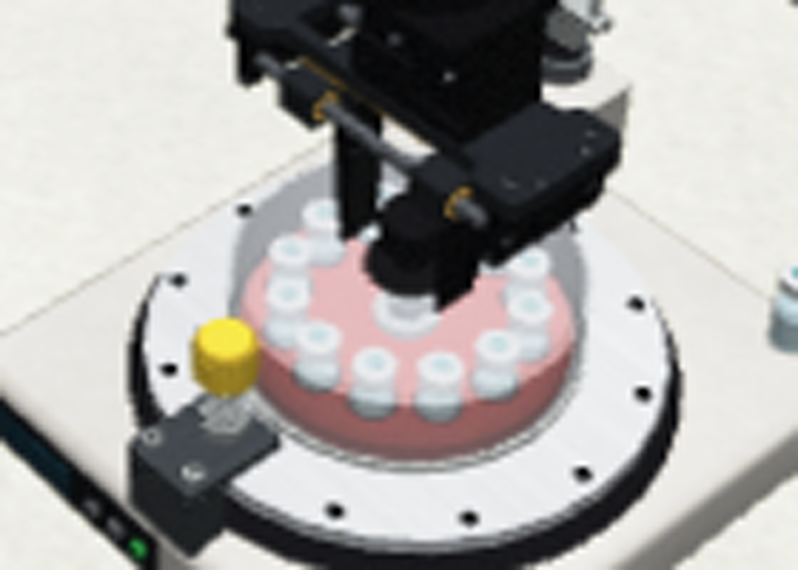

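View pics/scene9c.png

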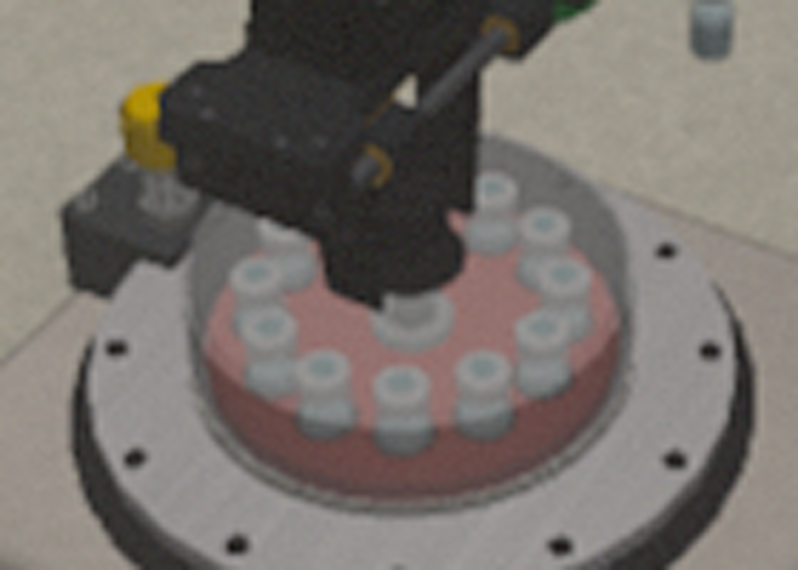

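View pics/wrist9.png

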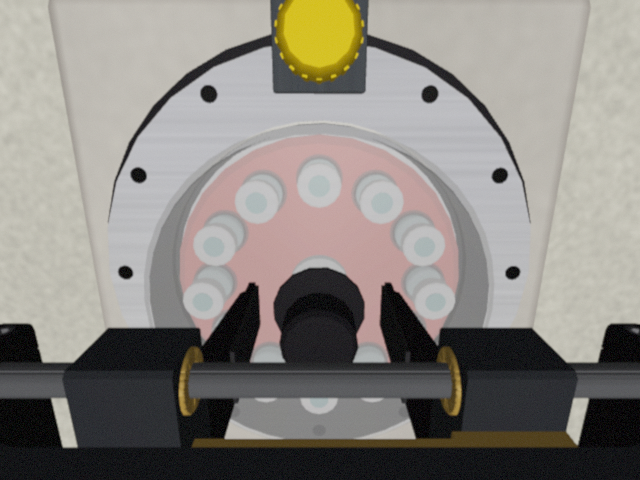

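Both views show the cover flat on the turntable all round, with the fingers clear of the knob. I'll lift straight up.

>>> {"name": "servo_tool", "arguments": {"commands": [[[0, 0, -0.005, 0], [0, 0, -0.01, 0], [0, 0, -0.02, 0], [0, 0, -0.025, 0], [0, 0, -0.025, 0], [0, 0, 0, 0], [0, 0, 0, 0]]], "hand": 0.3}}

```text
time: 13.75
position: [0.5528, -0.1645, 0.2167]
tcp_rot: [0.001, -0.057, 0.998, -0.0]
ft_force: [0.2, 0.7, -0.5]
grip_width: 0.649
```

Run:
```python
from h import *
s=info(); im=optics.read_camera("wrist"); cv2.imwrite("pics/wrist10.png",im); C=cam("wrist",s)
f=im.astype(int); hy=((f[...,2]-f[...,0]>60)&(f[...,1]-f[...,0]>60)).astype(np.uint8); n,l,st,c=cv2.connectedComponentsWithStats(hy)
for i in range(1,n):
    if st[i,4]>100: print(st[i],c[i],plane(C,st[i,0]+st[i,2]/2-.5,st[i,1]+st[i,3]/2-.5,.158))
a=optics.read_camera("side"); cv2.imwrite("pics/side10c.png",cv2.resize(a[220:340,280:440],None,fx=5,fy=5,interpolation=2))
```

```text
t 13.75 pos [ 0.5528 -0.1645  0.2167] xyaw -173.45 zax [ 1.9e-03 -8.0e-04 -1.0e+00] F [ 0.16  0.67 -0.53] g 0.649
[ 293   32   55   62 2486] [320.1613033   62.86444087] [ 0.44074709 -0.17873316  0.158     ]
[168 382   9  32 118] [170.59322034 399.12711864] [ 0.66274693 -0.25594614  0.158     ]
[464 382   8  32 106] [468.83962264 399.09433962] [ 0.63942599 -0.05398346  0.158     ]
```

View pics/side10c.png

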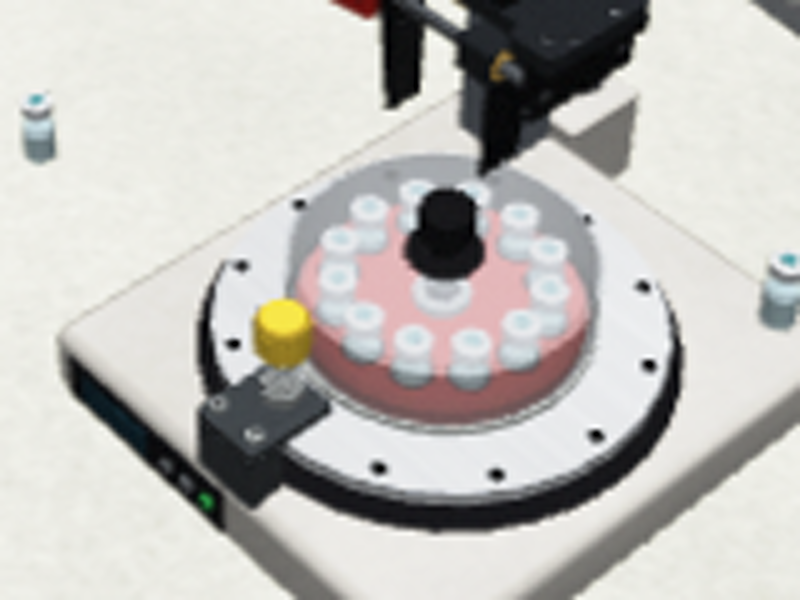

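View pics/wrist10.png

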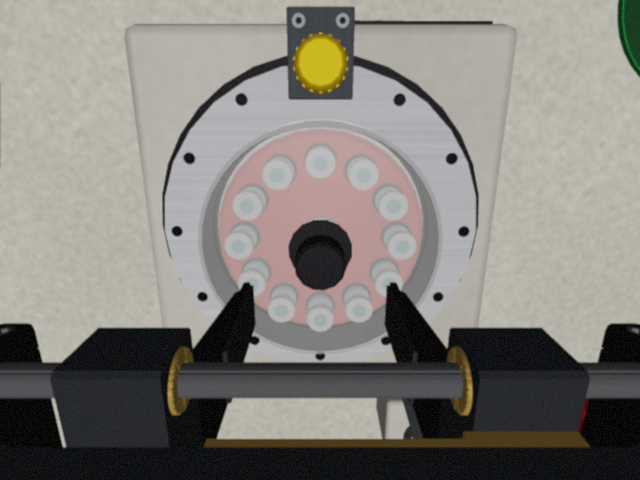

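The cover is seated and concentric, with the rim flat on the turntable all round. The yellow knob measures (0.4407, -0.1787), which matches 115 mm from the axis at 6.5°. I'll move above the plunger.

>>> {"name": "servo_tool", "arguments": {"commands": [[[0.02, 0, 0, 0], [0.02, 0, 0, 0], [0.025, 0, 0, 0], [0.025, 0, 0, 0], [0.0235, 0, 0, 0], [0, 0, 0, 0], [0, 0, 0, 0], [0, 0, 0, 0]]]}}

```text
time: 14.65
position: [0.44, -0.1772, 0.2151]
tcp_rot: [-0.0, -0.057, 0.998, 0.0]
ft_force: [-0.7, -0.7, -0.2]
grip_width: 0.654
```

Run:
```python
from h import *
s=info(); im=optics.read_camera("wrist"); cv2.imwrite("pics/wrist11.png",im); C=cam("wrist",s); c0=s["position"]
f=im.astype(int); hy=((f[...,2]-f[...,0]>60)&(f[...,1]-f[...,0]>60)).astype(np.uint8); n,l,st,c=cv2.connectedComponentsWithStats(hy)
for i in range(1,n):
    if st[i,4]>300:
        p=plane(C,st[i,0]+st[i,2]/2-.5,st[i,1]+st[i,3]/2-.5,.151); print(st[i],c[i],p,"tool",totool(p-c0,s))
A=cam("side");B=cam("scene")
for n in ("side","scene"): cv2.imwrite(f"pics/{n}11.png",optics.read_camera(n))
```

```text
t 14.65 pos [ 0.44   -0.1772  0.2151] xyaw -173.44 zax [-6.e-04  5.e-04 -1.e+00] F [-0.73 -0.65 -0.22] g 0.654
[ 297  233   46   51 1844] [319.44360087 258.329718  ] [ 0.43885908 -0.17894881  0.151     ] tool [ 0.00131195 -0.0016466   0.06409837]
```

View pics/wrist11.png

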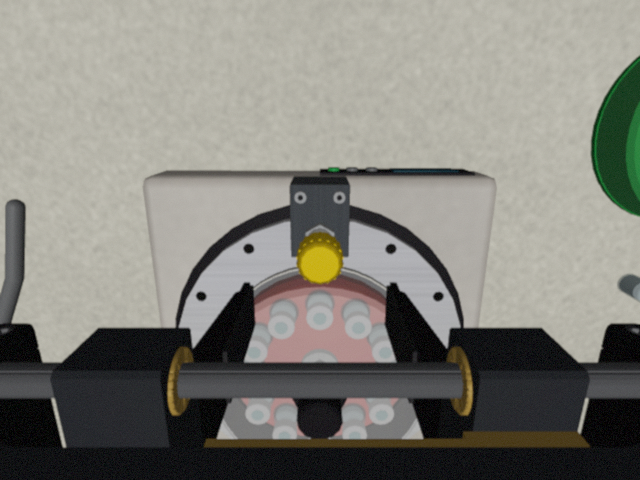

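View pics/scene11.png

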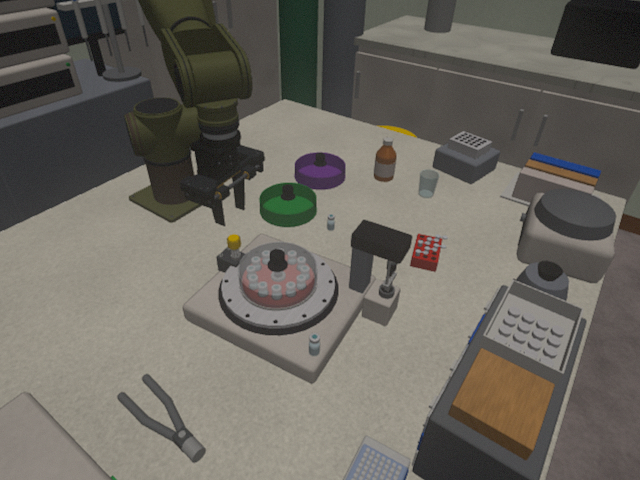

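The fingers straddle the yellow knob symmetrically, with tips at columns ~250 and 388 and the knob at 319.5. I'll descend with a 1 mm x nudge.

>>> {"name": "servo_tool", "arguments": {"commands": [[[0.001, 0, 0.02, 0], [0, 0, 0.02, 0], [0, 0, 0.02, 0], [0, 0, 0.015, 0], [0, 0, 0.01, 0], [0, 0, 0.0045, 0], [0, 0, 0, 0], [0, 0, 0, 0]]]}}

```text
time: 15.6
position: [0.4392, -0.1777, 0.127]
tcp_rot: [0.001, -0.057, 0.998, -0.0]
ft_force: [-0.3, 0.5, 0.7]
grip_width: 0.653
```

Run:
```python
from h import *
s=info(); 
a=optics.read_camera("side"); cv2.imwrite("pics/side12c.png",cv2.resize(a[220:340,280:440],None,fx=5,fy=5,interpolation=2))
cv2.imwrite("pics/wrist12.png",optics.read_camera("wrist"))
```

```text
t 15.6 pos [ 0.4392 -0.1777  0.127 ] xyaw -173.45 zax [ 1.2e-03 -7.0e-04 -1.0e+00] F [-0.28  0.46  0.7 ] g 0.653
```

View pics/wrist12.png

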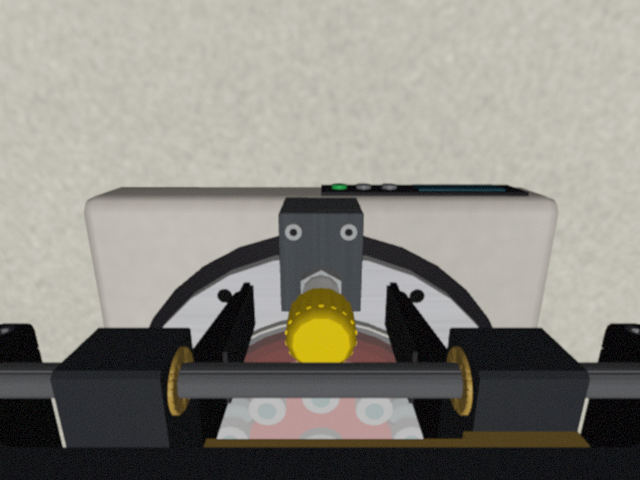

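View pics/side12c.png

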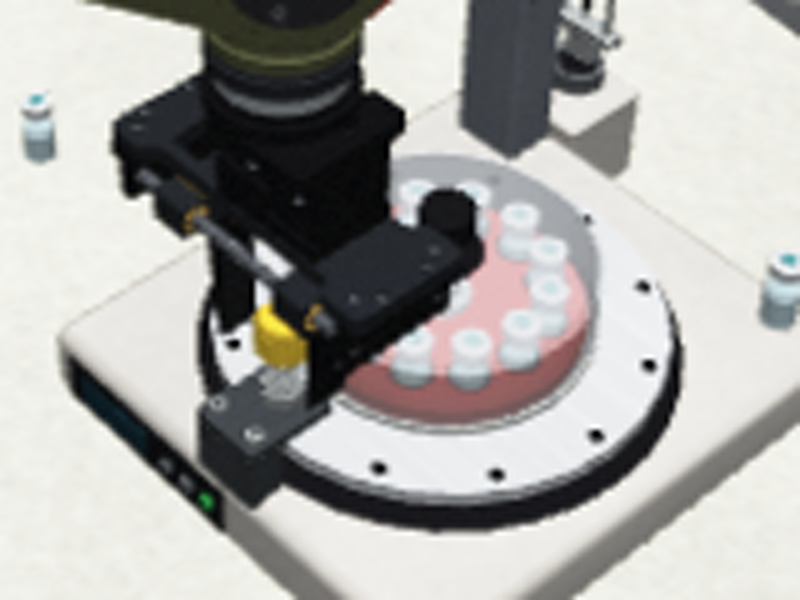

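>>> {"name": "servo_tool", "arguments": {"commands": [[[0, 0, 0.001, 0], [0, 0, 0, 0], [0, 0, 0, 0], [0, 0, 0, 0], [0, 0, 0, 0], [0, 0, 0, 0], [0, 0, 0, 0], [0, 0, 0, 0]]], "hand": -1, "newtons": 45}}

```text
time: 16.5
position: [0.4386, -0.1774, 0.1252]
tcp_rot: [-0.0, -0.057, 0.998, 0.0]
ft_force: [-1.4, 0.6, 1.2]
grip_width: 0.295
```

>>> {"name": "servo_tool", "arguments": {"commands": [[[0, 0, 0, 0], [0, 0, 0, 0], [0, 0, 0, 0]]]}}

```text
time: 16.8
position: [0.4386, -0.1774, 0.1252]
tcp_rot: [-0.0, -0.057, 0.998, 0.0]
ft_force: [-0.6, 1.4, 1.6]
grip_width: 0.298
```

It grips at 28.3 mm against the nominal 29 mm, with low forces. Now I'll pull slowly.

>>> {"name": "servo_tool", "arguments": {"commands": [[[0, 0, -0.002, 0], [0, 0, -0.002, 0], [0, 0, -0.002, 0], [0, 0, 0, 0], [0, 0, 0, 0]]], "newtons": 50}}

```text
time: 17.3
position: [0.4385, -0.1774, 0.1307]
tcp_rot: [-0.0, -0.057, 0.998, 0.0]
ft_force: [4.0, -1.1, -8.7]
grip_width: 0.296
```

>>> {"name": "servo_tool", "arguments": {"commands": [[[0, 0, -0.002, 0], [0, 0, -0.002, 0], [0, 0, -0.001, 0], [0, 0, 0, 0], [0, 0, 0, 0]]]}}

```text
time: 17.8
position: [0.4385, -0.1774, 0.136]
tcp_rot: [-0.0, -0.057, 0.998, 0.0]
ft_force: [4.4, -1.1, -9.3]
grip_width: 0.292
```

>>> {"name": "servo_tool", "arguments": {"commands": [[[0, 0, -0.001, 0], [0, 0, 0, 0], [0, 0, 0, 0], [0, 0, 0, 0]]]}}

```text
time: 18.2
position: [0.4385, -0.1774, 0.137]
tcp_rot: [-0.0, -0.057, 0.998, 0.0]
ft_force: [3.8, -0.6, -10.3]
grip_width: 0.291
```

>>> {"name": "servo_tool", "arguments": {"commands": [[[0, 0, -0.001, 0], [0, 0, 0, 0], [0, 0, 0, 0], [0, 0, 0, 0]]]}}

```text
time: 18.6
position: [0.4385, -0.1774, 0.1373]
tcp_rot: [-0.0, -0.057, 0.998, 0.0]
ft_force: [6.8, -1.2, -13.8]
grip_width: 0.292
```

Lift is 12.1 mm. Movement stopped and the force jumped from 10.3 to 13.8 N, so it is at the stop. I'll add a slight margin and check the views.

>>> {"name": "servo_tool", "arguments": {"commands": [[[0, 0, -0.0005, 0], [0, 0, 0, 0], [0, 0, 0, 0], [0, 0, 0, 0]]]}}

```text
time: 19.0
position: [0.4384, -0.1773, 0.1373]
tcp_rot: [-0.0, -0.057, 0.998, 0.0]
ft_force: [6.1, -2.5, -16.7]
grip_width: 0.295
```

Run:
```python
from h import *
s=info(); 
ims={}
for n in ("side","scene","wrist"):
    a=optics.read_camera(n); ims[n]=a; cv2.imwrite(f"pics/{n}13.png",a)
cv2.imwrite("pics/side13c.png",cv2.resize(ims["side"][220:340,280:440],None,fx=5,fy=5,interpolation=2))
cv2.imwrite("pics/scene13c.png",cv2.resize(ims["scene"][200:350,190:390],None,fx=4,fy=4,interpolation=2))
```

```text
t 19.0 pos [ 0.4384 -0.1773  0.1373] xyaw -173.46 zax [-2.e-04  2.e-04 -1.e+00] F [  6.14  -2.47 -16.69] g 0.295
```

View pics/side13c.png

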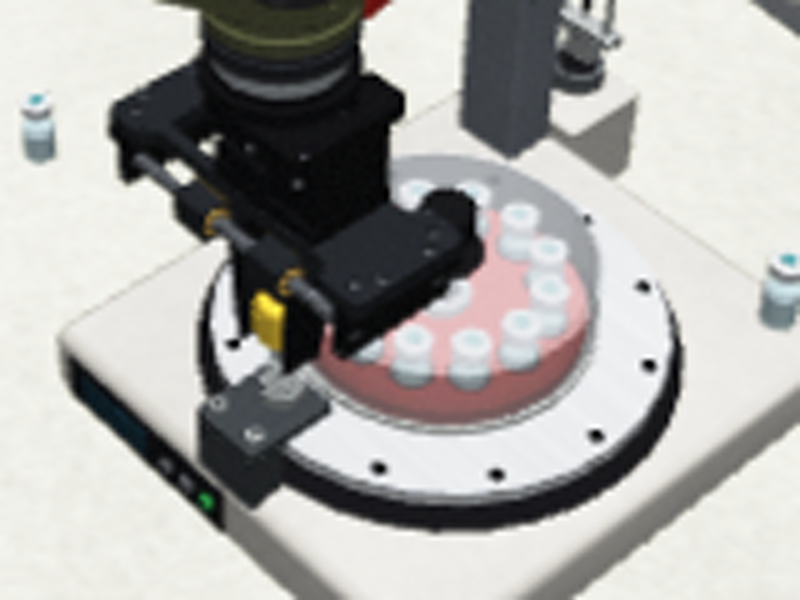

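View pics/scene13c.png

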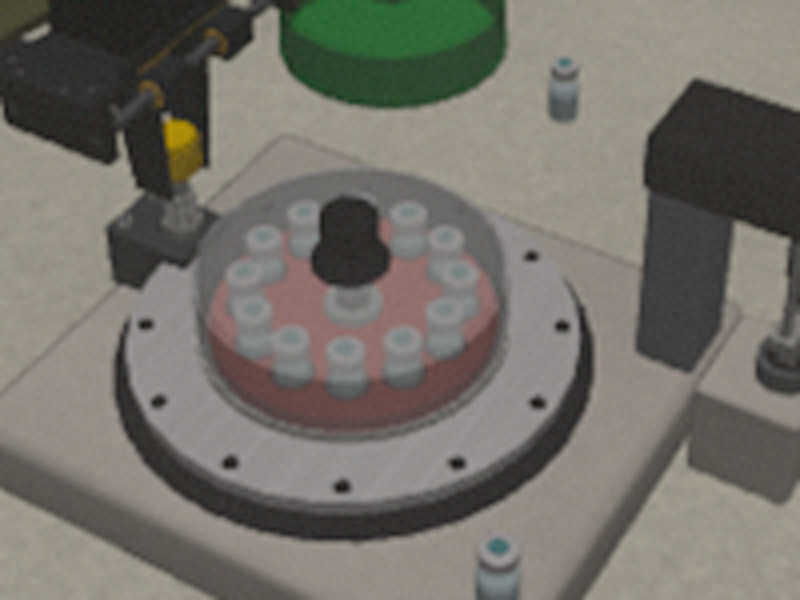

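View pics/wrist13.png

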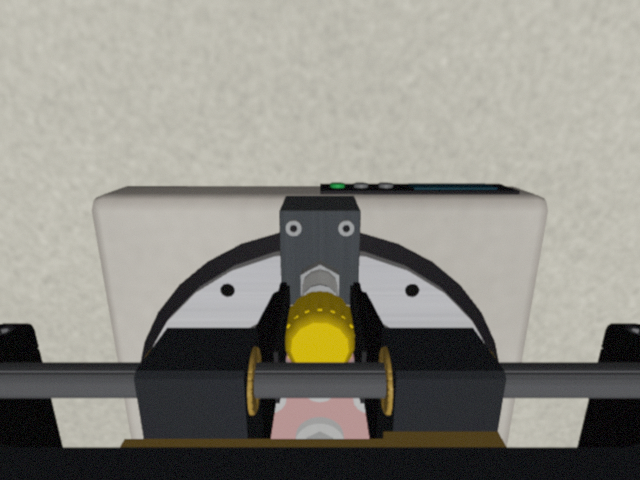

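The yellow knob stayed at the same place in the gripper frame (wrist rows ~290–367 before and after), so it rose with the fingers without slipping. The cover is still flat and centred. Handing in.

Run:
```python
from h import *
info(); print(env.finish_job())
```

```text
t 19.15 pos [ 0.4384 -0.1773  0.1373] xyaw -173.46 zax [-1.e-04  2.e-04 -1.e+00] F [  7.94  -1.71 -16.66] g 0.289
the job is handed in; nothing more can be done
None
```

The cover is seated and released on the carousel, and I handed the job in at 19.15 s with the index plunger held at the top of its travel.

- **Cover:** I took the clear cover by its black knob and left the green and purple look-alikes alone. Lowering met contact of up to about 7 N, at the height predicted for the rim resting 80 mm above the bench. After release, the wrist, side and scene views all showed it flat and centred.
- **Plunger:** I gripped the yellow knob with the jaws along the sampler's y (28 mm measured, 29 mm nominal, 50 N) and pulled it up 12.1 mm. There the motion stopped and the force rose from 10 to 17 N, so it is at its stop. The knob stayed put in the fingers, so it did not slip.
- **Disagreements:** The cameras differed from each other and from the arm by about 2–3 mm. I placed the cover by comparing it with the red block in the same picture instead. A side load of about 6–8 N along x remained on the wrist while holding the plunger.
- **Other things:** No contact showed up with the vials, rack, bottle or anything else, but I did not re-measure their positions at the end.

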